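# Square up the frieze tiles and set the depth rod

### The job

Get the tile-backing station of the ceramics conservation room ready: lay every glazed tile flat and square inside the bay outlined in its own colour on the layout sheet, so that they form one straight, evenly spaced row. Also set the height reference: take the depth rod from its stand, lower it gently (not dropping or ramming it) into the bore of the gauge post until it touches bottom, keep it lightly pressed there for three full seconds and let go of it, then turn the lock ring by its knob until its arm points at the red mark, leaving the rod at the bottom. Leave the bowl, the jar and the juglet where they are.

Things in the scene. Friction and masses are not known exactly. Their poses are not given: they have to be found in the camera images.
- tile_blue_c (a point): centre (9 mm up when flat) of the loose, square-edged blue-glazed tile with a small diamond on top (may be absent): 56 mm along its own x, 70 mm along its own y, 18 mm thick, about 150 g
- tile_turquoise_c (a point): centre (9 mm up when flat) of the loose, square-edged turquoise-glazed tile with a small diamond on top (may be absent): 56 mm along its own x, 70 mm along its own y, 18 mm thick, about 150 g
- tile_yellow_c (a point): centre (9 mm up when flat) of the loose, square-edged yellow-glazed tile with a small diamond on top (may be absent): 56 mm along its own x, 70 mm along its own y, 18 mm thick, about 150 g
- tile_white_c (a point): centre (9 mm up when flat) of the loose, square-edged white-glazed tile with a small diamond on top (may be absent): 56 mm along its own x, 70 mm along its own y, 18 mm thick, about 150 g
- tile_red_c (a point): centre (9 mm up when flat) of the loose, square-edged red-glazed tile with a small diamond on top (may be absent): 56 mm along its own x, 70 mm along its own y, 18 mm thick, about 150 g
- bay_blue (a point): centre, at table height, of the bay outlined in blue on the flat printed grey layout sheet (under 1 mm thick, no raised edges; tiles can be slid or set on it). Outline is 64 mm inside along its x and 78 mm inside along its y; a tile lies in it with x along x and y along y, either way round. Bays stand side by side along y, 86 mm apart, in the order blue, turquoise, yellow, white, red (towards +y of the sheet); a coloured patch lies on the +x side of each bay
- bay_turquoise (a point): centre, at table height, of the bay outlined in turquoise on the flat printed grey layout sheet (under 1 mm thick, no raised edges; tiles can be slid or set on it). Outline is 64 mm inside along its x and 78 mm inside along its y; a tile lies in it with x along x and y along y, either way round. Bays stand side by side along y, 86 mm apart, in the order blue, turquoise, yellow, white, red (towards +y of the sheet); a coloured patch lies on the +x side of each bay
- bay_yellow (a point): centre, at table height, of the bay outlined in yellow on the flat printed grey layout sheet (under 1 mm thick, no raised edges; tiles can be slid or set on it). Outline is 64 mm inside along its x and 78 mm inside along its y; a tile lies in it with x along x and y along y, either way round. Bays stand side by side along y, 86 mm apart, in the order blue, turquoise, yellow, white, red (towards +y of the sheet); a coloured patch lies on the +x side of each bay
- bay_white (a point): centre, at table height, of the bay outlined in white on the flat printed grey layout sheet (under 1 mm thick, no raised edges; tiles can be slid or set on it). Outline is 64 mm inside along its x and 78 mm inside along its y; a tile lies in it with x along x and y along y, either way round. Bays stand side by side along y, 86 mm apart, in the order blue, turquoise, yellow, white, red (towards +y of the sheet); a coloured patch lies on the +x side of each bay
- bay_red (a point): centre, at table height, of the bay outlined in red on the flat printed grey layout sheet (under 1 mm thick, no raised edges; tiles can be slid or set on it). Outline is 64 mm inside along its x and 78 mm inside along its y; a tile lies in it with x along x and y along y, either way round. Bays stand side by side along y, 86 mm apart, in the order blue, turquoise, yellow, white, red (towards +y of the sheet); a coloured patch lies on the +x side of each bay
- rod_tip (a point): lower end of the depth rod, on its axis: a steel rod 16 mm in diameter and 110 mm long with slightly chamfered foot, topped by an orange cylindrical head 24 mm in diameter and 40 mm high (150 mm in all, about 160 g). z runs up the rod
- rod_head (a point): centre of the rod's orange head, on the axis 130 mm above the tip; the place to grip it
- rod: the depth rod; origin at its lower end (as rod_tip). At the start it stands upright in the hole of the wooden stand
- stand_hole (a point): mouth of the hole in the top of the fixed wooden rod stand (80 x 80 x 45 mm, hole 22 mm wide and 35 mm deep, open at the top)
- bore (a point): mouth of the blind bore in the top of the fixed aluminium gauge post (90 x 90 x 90 mm block), on the bore's axis, 90 mm above the table; bore 20 mm in diameter; z is up. The dark lock ring lies on the block around this mouth (inside diameter 34 mm, outside 64 mm, top 17 mm above the mouth). Gauge and stand may change sides from start to start
- plug: brass floor of the bore; origin at the centre of its upper face, on which the rod bottoms out. It was set beforehand, 45 to 65 mm below the mouth, differently each time, and is too stiff to move under ordinary pressing
- lock_ring (a joint): angle of the captive lock ring about the bore's vertical axis, rad, growing counter-clockwise seen from above. It starts between 0 and 0.35 (open); the red mark painted on the top and front of the gauge post, where the ring's arm points when locked, is at 1.20; the end stop lies beyond, at 1.45. It turns with light friction (about 1.5 N at the knob) and stays where it is left; it does not squeeze the rod
- ring_knob (a point): centre of the gripping part of the black upright knob at the end of the ring's arm (it is fixed to the arm and turns with it, so a tight grip must turn along): 18 mm in diameter, top 12 mm above this point, 80 mm from the bore's axis, 30 mm above the bore's mouth. The arm points to -x of the point bore, turned clockwise from above by 0.60 rad, when the joint is at 0 and counter-clockwise by 0.60 rad when at the mark; arm top is 15 mm below this point
- bowl: bystander: black rubber mixing bowl, 100 mm wide, beyond the sheet; origin under its centre
- jar: bystander: lidded jar 60 mm wide, 90 mm high; origin under its centre
- juglet: bystander: restored terracotta juglet 100 mm wide, 120 mm high; origin under its centre
Things that resemble listed ones, but are neither listed nor needed, are in the scene too. Leave any green look-alike of the part that bears tile_yellow_c alone.

How it is judged:
On the way, in this order (a step that is already met when the one before it is completed fails the run):
1. the rod, held by the gripper and upright, is pressed on the floor of the bore for 2.5 s while the lock ring is still open (z of rod_tip in the frame of plug below 0.003 m and horizontal distance between rod_tip and bore below 0.006 m and angle between rod's own z axis and vertical below 0.15 rad and contact force between rod and plug above 1 N and contact force between the fingers and rod above 1 N and value of joint lock_ring below 0.8 rad), for 2.5 s.
2. the rod is let go and stays at the bottom (z of rod_tip in the frame of plug below 0.003 m and horizontal distance between rod_tip and bore below 0.006 m and angle between rod's own z axis and vertical below 0.15 rad and contact force between the fingers and rod below 0.1 N), for 0.2 s.
3. the lock ring is at the red mark with the rod at the bottom (z of rod_tip in the frame of plug below 0.003 m and horizontal distance between rod_tip and bore below 0.006 m and angle between rod's own z axis and vertical below 0.15 rad and value of joint lock_ring between 1.1 and 1.3 rad), for 0.2 s.
At the end, for the whole second after the job is handed in: every tile present lies flat in the bay of its colour, centre within 7 mm and turned less than 0.11 rad; the rod's tip is within 3 mm of the bore's floor, the rod upright within 0.15 rad and at rest; the lock ring is at 1.20 +- 0.10 rad (all of step 3 and horizontal distance between tile_blue_c and bay_blue below 0.007 m and angle between the y axis of tile_blue_c and the y axis of bay_blue, either way round below 0.11 rad and height (world z) of each of tile_blue_c, tile_turquoise_c, tile_yellow_c, tile_white_c, tile_red_c below 0.013 m and angle between each of tile_blue_c, tile_turquoise_c, tile_yellow_c, tile_white_c, tile_red_c's own z axis and vertical below 0.08 rad and horizontal distance between tile_turquoise_c and bay_turquoise below 0.007 m and angle between the y axis of tile_turquoise_c and the y axis of bay_turquoise, either way round below 0.11 rad and horizontal distance between tile_yellow_c and bay_yellow below 0.007 m and angle between the y axis of tile_yellow_c and the y axis of bay_yellow, either way round below 0.11 rad and horizontal distance between tile_white_c and bay_white below 0.007 m and angle between the y axis of tile_white_c and the y axis of bay_white, either way round below 0.11 rad and horizontal distance between tile_red_c and bay_red below 0.007 m and angle between the y axis of tile_red_c and the y axis of bay_red, either way round below 0.11 rad and linear speed of rod below 0.02 m/s); the robot touches nothing.
It fails at once if the rod is rammed on the floor of the bore (over 40 N) (contact force between rod and plug above 40 N).
It fails at once if the rod is dropped down the bore (faster than 0.35 m/s inside it) (horizontal distance between rod_tip and bore below 0.015 m and z of rod_tip in the frame of bore below 0 m and linear speed of rod above 0.35 m/s).
It fails at once if a bystander is displaced by more than 30 mm (distance of any of bowl, jar, juglet from where it was at the start of the episode above 0.03 m).
Of tile_blue, tile_turquoise, tile_yellow, tile_white, tile_red only 3 to 5 are there at a start; the rules pass over those that are not, and their reading is None.
At some moment in a run one of tile_blue, tile_turquoise, tile_yellow, tile_white, tile_red may be knocked a few centimetres aside while the robot is not near it.
It also fails if it takes over 210 s, if anything falls off the work surface, if the arm or the gripper's body presses on something with over 40 N, if the wrist force passes 120 N, or if a joint passes its speed limit or range.

### The arm

A 6-joint arm with a two-finger parallel gripper is mounted at the origin on the work surface. World frame = base frame: x ahead of the robot, y to its left, z up, the work surface at z = 0. Lengths are in m, angles in rad, forces in N, time in s.
With the tool pointing down it reaches from about 0.35 to 0.975 m from the base axis. Payload 4.9 kg.
Tool frame: the origin (TCP) lies at the very end of the fingers, on their centre line; the grasp point (between the pads) lies behind it (manip.pinch_z is the y of the grasp point in the tool frame, in m); y points along the fingers, x is the direction in which the jaws open and shut, and the axes are right-handed (so a half turn about y gives the same grasp; the last joint's range is limited). The gripper opens to 85 mm and grips with 20 to 120 N. Pads are 22 mm wide; open, the fingers measure 114 mm over their backs; the gripper's body (76 mm by 85 mm) begins 54 mm behind the grasp point. The pads swing forward as they close: fully open they stand 13 mm farther back than shut.
Start: joints at [1.03, 0.053, 1.613, -0, 1.476, -0.119], TCP at [0.256, 0.57, 0.196] pointing down, gripper open.
Joint ranges: [-3.01, 3.01], [-1.01, 2.22], [0.06, 2.58], [-1.02, 4.17], [0.09, 2.62], [-3.14, 3.14]. Speed limits (rad/s): [2.57, 2.57, 3.14, 3.14, 3.14, 3.14].

### API

Orientations are given as a unit quaternion [w, x, y, z].
In Python, from plant import manip gives the robot as it stands.
- The arm moves only by the tool drive_tool, never from a script. Its argument "motion" is a list of rows, each a list of 3 entries, a list of its own where there are three numbers: the shift along the tool's x, y, z in units of 25 mm (1.0 is 25 mm), then the turn, a rotation vector about the tool's x, y, z in units of 5 degrees (1.0 is 5 degrees), then the closure, from -1 (fully open) to 1 (shut). A call has 1 to 12 rows; each row shifts and turns the commanded pose from where the row before left it, along the tool's axes as they then stand; what a row does not reach is not made up. A row lasts 1/10 s, in which the tool goes at most 50 mm and 8.59 degrees, less where a joint would pass 70% of its speed; a pose out of reach is approached as far as the arm can. A call is refused whole if a number of a shift passes 1 or a number of a turn 1, either way. A call with a gripper value outside its range is refused whole. The fingers move at their own pace and stop on an object; the grip force is fixed at half the most. Time passes only in rows, so rows that do not move let the fingers close. It gives the time, the measured TCP pose, the force and the opening at its end, in the units of the state.
- manip.state(): the state, without advancing time (a new reading comes with each control period).
- manip.grab_frame(name): name is "side" or "top" or "wrist"; returns a dict with "img" (400x640x3 uint8, blue, green, red), "range_z" (400x640 float32, m along the optical axis (not along the pixel's ray), 0 where there is no reading), "camera_matrix" (3x3 intrinsics, pixels), "world_from_camera" (4x4, takes a point from camera to world coordinates); the wrist camera has in their place "T_tool_cam" (4x4, takes a point from camera to tool coordinates, whose origin is the TCP and whose axes are the tool frame's). Camera axes: x right, y down, z forward; pixel columns grow to the right and rows downward; lengths in m; the calibration is good to about 2 mm. A picture is of the moment at which its call begins: read the wrist's pose just before it.
- manip.job_done(): hands the job in, once; it reports no verdict.
The state is a dict: "time": time; "joint_pos": joint angles; "joint_vel": joint speeds; "joint_efforts": joint torques, N m; "tool_pos": TCP position; "tool_rot": TCP orientation; "contact_force": force on the tool from outside, world axes, zero at the start; "ft_torque": the same for the moment, N m; "gripper_width": opening from 0.0 (shut) to 1.0 (fully open).
Only numpy, scipy, OpenCV 4.12 (cv2) and the standard library are available. Lean on these libraries where they do the work, as an engineer would, in place of code of your own. Each camera call takes 0.05 s, during which the arm holds its last target. There are 200 camera calls.

## Working session

There is one attempt and no reset: what is moved stays moved. The work goes in short steps, Python scripts to look and compute and a tool call to move; the robot and the scene stay as the last step left them, time stands still between calls to the robot, and variables do not carry over. Pictures are saved under pics/ and viewed, about 12 in all and at most 16, crops included, and the job is handed in when it is done.

Besides the shell and the picture viewer there is one more tool, called as name(argument=value, ...), one argument or row to a line, values as JSON. drive_tool: Moves the arm, as the interface text tells. Its arguments: {"type":"object","properties":{"motion":{"type":"array","items":{"type":"array"}}},"required":["motion"]}

```bash
ls; mkdir -p pics
cat > h.py <<'E'
import numpy as np, cv2
from plant import manip
from scipy.spatial.transform import Rotation as R
def tool():
    s=manip.state(); q=s["tool_rot"]; T=np.eye(4)
    T[:3,:3]=R.from_quat([q[1],q[2],q[3],q[0]]).as_matrix(); T[:3,3]=s["tool_pos"]; return T
def grab(n):
    T=tool(); f=manip.grab_frame(n)
    f["W"]=T@f["T_tool_cam"] if n=="wrist" else f["world_from_camera"]
    return f
def cloud(f):
    K=f["camera_matrix"]; z=f["range_z"]; v,u=np.mgrid[:400,:640]
    p=np.stack([(u-K[0,2])/K[0,0]*z,(v-K[1,2])/K[1,1]*z,z],-1)
    return p@f["W"][:3,:3].T+f["W"][:3,3]
def onplane(f,u,v,h):
    K=f["camera_matrix"]; d=f["W"][:3,:3]@np.array([(u-K[0,2])/K[0,0],(v-K[1,2])/K[1,1],1]); o=f["W"][:3,3]
    return o+d*(h-o[2])/d[2]
def move(target=None,yaw=None):
    "world delta -> tool units; prints"
    T=tool(); 
    if target is not None: print("shift units",np.round(T[:3,:3].T@(np.array(target)-T[:3,3])/.025,2))
E
python3 - <<'E'
from h import *
s=manip.state(); print({k:np.round(v,3) for k,v in s.items()}, manip.pinch_z)
print(np.round(tool(),3))
import pickle
d={}
for n in ["top","side","wrist"]:
    f=grab(n); d[n]=f; cv2.imwrite(f"pics/{n}0.png",f["img"]); print(n,f["W"].round(3).tolist(),f["camera_matrix"].round(1).tolist())
pickle.dump(d,open("f0.pkl","wb"))
E
```

```text
pics
{'time': np.float64(0.0), 'joint_pos': array([ 1.03 ,  0.053,  1.614,  0.   ,  1.476, -0.119]), 'joint_vel': array([-0.002,  0.   , -0.001, -0.   ,  0.003, -0.002]), 'joint_efforts': array([-0.0000e+00, -3.9369e+01, -3.7017e+01,  0.0000e+00,  7.0000e-03,
       -0.0000e+00]), 'tool_pos': array([0.255, 0.57 , 0.194]), 'tool_rot': array([-0.593,  0.594,  0.384, -0.385]), 'contact_force': array([ 0.012, -0.069, -0.191]), 'ft_torque': array([-0.021,  0.038,  0.053]), 'gripper_width': np.float64(1.002)} -0.0187
[[ 0.409 -0.001 -0.912  0.255]
 [ 0.912 -0.002  0.409  0.57 ]
 [-0.002 -1.     0.     0.194]
 [ 0.     0.     0.     1.   ]]
top [[-0.014, -0.986, 0.165, 0.348], [-1.0, 0.017, 0.019, 0.016], [-0.022, -0.164, -0.986, 1.161], [0.0, 0.0, 0.0, 1.0]] [[405.4, 0.0, 318.0], [0.0, 405.4, 203.0], [0.0, 0.0, 1.0]]
side [[0.987, 0.103, -0.12, 0.704], [0.157, -0.71, 0.687, -0.974], [-0.014, -0.697, -0.717, 1.132], [0.0, 0.0, 0.0, 1.0]] [[499.5, 0.0, 320.3], [0.0, 499.5, 196.1], [0.0, 0.0, 1.0]]
wrist [[0.41, 0.877, 0.25, 0.192], [0.912, -0.394, -0.114, 0.599], [-0.001, 0.275, -0.961, 0.373], [0.0, 0.0, 0.0, 1.0]] [[329.7, 0.0, 319.5], [0.0, 329.7, 198.9], [0.0, 0.0, 1.0]]
```

View pics/top0.png

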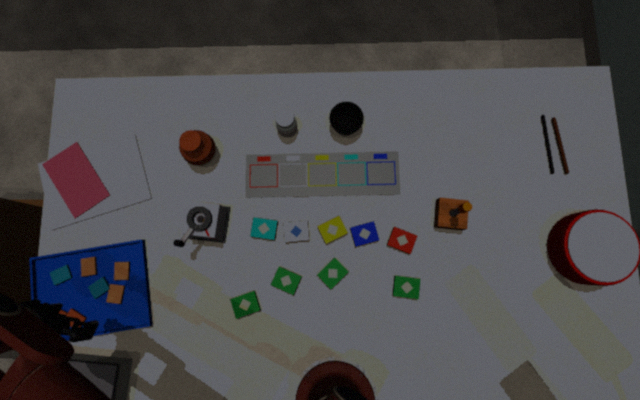

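View pics/side0.png

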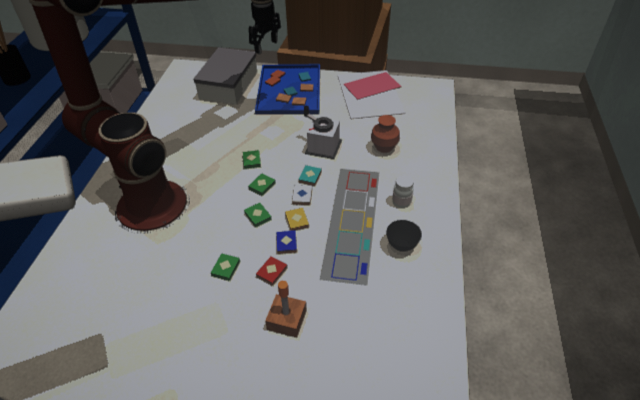

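Top view: sheet with bays red(264,175), white, yellow, turquoise, blue(381,173). There are five loose tiles: turquoise(264,229), white(296,231), yellow(332,230), blue(364,234) and red(401,240). The four green ones at (245,305), (286,280), (333,273) and (406,287) are look-alikes. The gauge is at (205,220) with its knob near (180,242), and the rod stand is at (452,213).

```bash
cat >> h.py <<'E'
def ortho(f,h,x0,x1,y0,y1,s=1000):
    "image up=+x, left=+y"
    W=f["W"];K=f["camera_matrix"]
    r,c=np.mgrid[:int((x1-x0)*s),:int((y1-y0)*s)]
    P=np.stack([x1-r/s,y1-c/s,np.full(r.shape,h)],-1)
    q=(P-W[:3,3])@W[:3,:3]; u=q@K.T; u=u/u[...,2:]
    return cv2.remap(f["img"],u[...,0].astype(np.float32),u[...,1].astype(np.float32),cv2.INTER_LINEAR)
E
python3 - <<'E'
from h import *
import pickle
f=pickle.load(open("f0.pkl","rb"))["top"]
C=cloud(f)
for n,(u,v) in dict(tq=(262,222),wh=(305,233),ye=(325,237),bl=(358,240),re=(396,246),gr=(339,267),rod=(466,206),stand=(440,222),ring=(190,215),block=(222,235),knob=(180,242),sheet=(250,190),table=(300,350)).items():
    print(n,C[v,u].round(4))
o=ortho(f,0.018,.38,.78,-.42,.38)
cv2.imwrite("pics/o0.png",np.clip(o.astype(float)*1.7,0,255))
hsv=cv2.cvtColor(o,cv2.COLOR_BGR2HSV)
for n,(h0,h1) in dict(red=(0,8),yel=(22,33),tq=(80,97),blue=(110,130),green=(50,75)).items():
    m=cv2.inRange(hsv,(h0,120,40),(h1,255,255))
    m=cv2.morphologyEx(m,cv2.MORPH_CLOSE,np.ones((25,25)))
    cs,_=cv2.findContours(m,cv2.RETR_EXTERNAL,cv2.CHAIN_APPROX_NONE)
    for c in cs:
        if cv2.contourArea(c)>1500:
            (cx,cy),wh,a=cv2.minAreaRect(c); print(n,"x %.4f y %.4f"%(.78-cy/1000,.38-cx/1000),np.round(wh,1),round(a,1))
E
```

```text
tq [0.4859 0.1975 0.0223]
wh [0.4531 0.0759 0.0186]
ye [0.4408 0.0197 0.0202]
bl [ 0.4311 -0.0729  0.0183]
re [ 0.4126 -0.1778  0.0223]
gr [ 0.3569 -0.0178  0.0218]
rod [ 0.5008 -0.3314  0.1609]
stand [ 0.4746 -0.2959  0.0505]
ring [0.4972 0.3747 0.1078]
block [0.451  0.3113 0.0195]
knob [0.4246 0.3891 0.1328]
sheet [0.5824 0.2361 0.0057]
table [ 0.1333  0.0935 -0.0033]
red x 0.4238 y -0.1942 [73.1 67.6] 22.6
red x 0.7160 y 0.3655 [86. 29.] 90.0
yel x 0.4618 y -0.0008 [56.7 70.2] 64.8
tq x 0.4684 y 0.1936 [70.3 55.9] 9.0
blue x 0.4491 y -0.0909 [55.5 69.6] 76.0[ WARN:0@0.571] global loadsave.cpp:1063 imwrite_ Unsupported depth image for selected encoder is fallbacked to CV_8U.
```

View pics/o0.png

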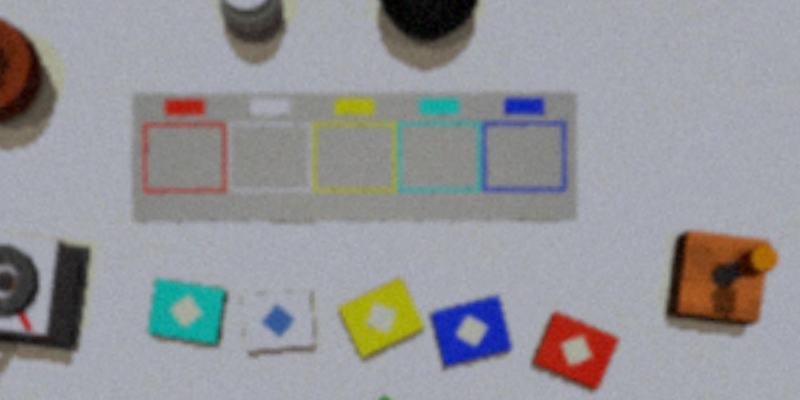

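drive_tool(
  motion=[
    [[0,-0.5,0],[0,-0.968,0],-1],
    [[0,-0.5,0],[0,-0.968,0],-1],
    [[0,-0.5,0],[0,-0.968,0],-1],
    [[0,-0.5,0],[0,-0.968,0],-1],
    [[0,-0.5,0],[0,-0.968,0],-1],
    [[-0.95,-0.16,-0.275],[0,0,0],-1],
    [[-0.95,-0.16,-0.275],[0,0,0],-1],
    [[-0.95,-0.16,-0.275],[0,0,0],-1],
    [[-0.95,-0.16,-0.275],[0,0,0],-1],
    [[-0.95,-0.16,-0.275],[0,0,0],-1],
    [[-0.95,-0.16,-0.275],[0,0,0],-1],
    [[-0.95,-0.16,-0.275],[0,0,0],-1],
  ],
)

```text
time: 1.35
tool_pos: [0.3041, 0.4029, 0.2859]
tool_rot: [0.5, -0.5, -0.5, 0.5]
contact_force: [0.1, 0.0, 0.2]
gripper_width: 0.998
```

drive_tool(
  motion=[
    [[-0.95,-0.16,-0.275],[0,0,0],-1],
    [[-0.95,-0.16,-0.275],[0,0,0],-1],
    [[-0.95,-0.16,-0.275],[0,0,0],-1],
    [[-0.95,-0.16,-0.275],[0,0,0],-1],
    [[-0.95,-0.16,-0.275],[0,0,0],-1],
    [[-0.95,-0.16,-0.275],[0,0,0],-1],
    [[-0.95,-0.16,-0.275],[0,0,0],-1],
    [[-0.95,-0.16,-0.275],[0,0,0],-1],
    [[-0.95,-0.16,-0.275],[0,0,0],-1],
    [[-0.95,-0.16,-0.275],[0,0,0],-1],
    [[-0.95,-0.16,-0.275],[0,0,0],-1],
    [[-0.95,-0.16,-0.275],[0,0,0],-1],
  ],
)

```text
time: 2.55
tool_pos: [0.3867, 0.118, 0.3341]
tool_rot: [0.5, -0.5, -0.5, 0.5]
contact_force: [0.2, -0.1, 0.4]
gripper_width: 0.997
```

drive_tool(
  motion=[
    [[-0.95,0,-0.275],[0,0,0],-1],
    [[-0.95,0,-0.275],[0,0,0],-1],
    [[-0.95,0,-0.275],[0,0,0],-1],
    [[-0.95,0,-0.275],[0,0,0],-1],
    [[0,0,0],[0,0,0],-1],
    [[0,0,0],[0,0,0],-1],
  ],
)

```text
time: 3.15
tool_pos: [0.4141, 0.024, 0.3339]
tool_rot: [0.5, -0.5, -0.5, 0.5]
contact_force: [-0.6, 0.7, -0.4]
gripper_width: 0.999
```

```bash
cat >> h.py <<'E'
def fit(f,h,x0,x1,y0,y1,hs,minA=1500,close=25,sat=110):
    o=ortho(f,h,x0,x1,y0,y1); hsv=cv2.cvtColor(o,cv2.COLOR_BGR2HSV); out=[]
    m=cv2.inRange(hsv,(hs[0],sat,40),(hs[1],255,255)); m=cv2.morphologyEx(m,cv2.MORPH_CLOSE,np.ones((close,close)))
    for c in cv2.findContours(m,cv2.RETR_EXTERNAL,cv2.CHAIN_APPROX_NONE)[0]:
        if cv2.contourArea(c)>minA:
            (cx,cy),(w,hh),a=cv2.minAreaRect(c)
            # angle of short axis in world (cw image angle; image right=-y, down=-x)
            t=np.deg2rad(a if w<hh else a+90); d=np.array([-np.sin(t),-np.cos(t)])
            if d[0]<0:d=-d
            out.append((round(x1-cy/1000,4),round(y1-cx/1000,4),round(min(w,hh)),round(max(w,hh)),round(np.degrees(np.arctan2(d[1],d[0])),1)))
    return out
HUE=dict(red=(0,8),yellow=(20,34),turquoise=(78,99),blue=(105,130))
E
python3 - <<'E' 2>/dev/null
from h import *
import pickle
print(np.round(tool(),3)); f=grab("wrist"); pickle.dump(f,open("f1.pkl","wb"))
cv2.imwrite("pics/w1.png",np.clip(f["img"].astype(float)*1.5,0,255).astype(np.uint8))
for n,h in HUE.items():
    print(n,"tile",fit(f,.018,.36,.53,-.4,.4,h)," bay",fit(f,0.0005,.55,.665,-.3,.35,h))
C=cloud(f); 
print(np.nanmedian(C[...,2]))
E
```

```text
[[ 0.    -0.001 -1.     0.414]
 [ 1.     0.001  0.     0.024]
 [ 0.001 -1.     0.001  0.334]
 [ 0.     0.     0.     1.   ]]
red tile [(0.429, -0.195, 56, 70, np.float64(-23.0))]  bay []
yellow tile [(0.4616, -0.0012, 56, 70, np.float64(25.3))]  bay [(0.629, 0.026, 72, 84, np.float64(0.0))]
turquoise tile [(0.4684, 0.1935, 56, 70, np.float64(-8.9))]  bay [(0.629, -0.0605, 72, 83, np.float64(0.0))]
blue tile [(0.4488, -0.0911, 56, 70, np.float64(14.0))]  bay []
0.000599894592070771
```

View pics/w1.png

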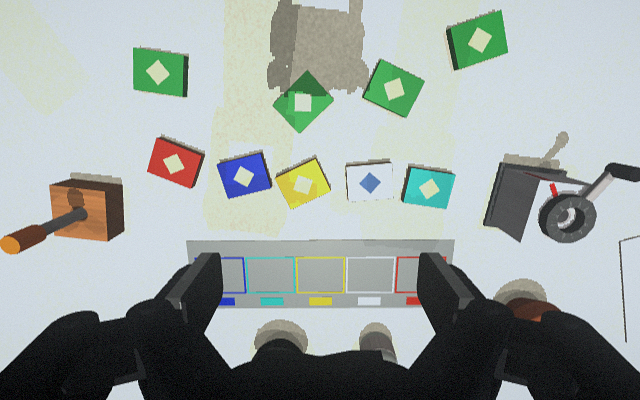

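Wrist view: tiles are red(175,162), blue(244,175), yellow(303,183), white(370,182) and turquoise(428,187). Gauge ring is at (567,215) with its knob at (622,172), and the rod in its stand leans in perspective with its head at (12,243). Fitted tile sizes are exactly 56x70.

```bash
python3 - <<'E' 2>/dev/null
from h import *
import pickle
f=pickle.load(open("f1.pkl","rb")); t=pickle.load(open("f0.pkl","rb"))["top"]
print("white diamond",fit(f,.018,.43,.5,.06,.15,(95,130),100,5,70), fit(t,.018,.43,.5,.06,.15,(95,130),100,5,70))
for n in ["yellow","turquoise","blue","red"]: print(n,fit(t,0.0005,.55,.665,-.3,.35,HUE[n]))
for nm,g in (("wr",f),("top",t)):
    C=cloud(g); hsv=cv2.cvtColor(g["img"],cv2.COLOR_BGR2HSV)
    reg=(C[...,0]>.38)&(C[...,0]<.6)&(C[...,1]>.27)&(C[...,1]<.47)
    P=C[reg]
    ring=P[(P[:,2]>.102)&(P[:,2]<.113)]; k=P[P[:,2]>.125]
    print(nm,"ringpts",len(ring),ring.mean(0).round(4),"knob",len(k),k.mean(0).round(4) if len(k) else "")
    s=(C[...,0]>.42)&(C[...,0]<.56)&(C[...,1]<-.24)&(C[...,1]>-.4); Q=C[s]; h=Q[Q[:,2]>.135]
    print("head",len(h),h.mean(0).round(4),"top",h[h[:,2]>.152].mean(0).round(4), "stand top",Q[(Q[:,2]>.04)&(Q[:,2]<.05)].mean(0).round(4))
# white tile corners via cloud
o=ortho(f,.018,.4,.53,.04,.17,3000); cv2.imwrite("pics/wh.png",np.clip(o.astype(float)*.9,0,255).astype(np.uint8))
g=ortho(f,.107,.36,.60,.26,.50,2000); cv2.imwrite("pics/ga.png",np.hstack([g]))
E
```

```text
white diamond [(0.4597, 0.1019, 24, 24, np.float64(-40.9))] [(0.4596, 0.1021, 24, 25, np.float64(-39.3))]
yellow []
turquoise []
blue []
red []
wr ringpts 1923 [0.477  0.3579 0.1065] knob 202 [0.423  0.3939 0.1307]
head 678 [ 0.4975 -0.3295  0.1527] top [ 0.4985 -0.3315  0.1584] stand top [ 0.4968 -0.3301  0.0445]
top ringpts 443 [0.4806 0.3567 0.1082] knob 47 [0.4243 0.3956 0.133 ]
head 103 [ 0.5003 -0.3323  0.1575] top [ 0.5009 -0.3337  0.1611] stand top [ 0.4994 -0.3307  0.0461]
```

View pics/wh.png

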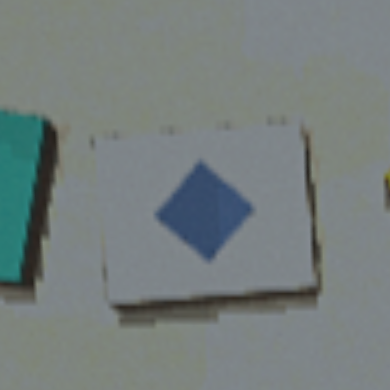

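drive_tool(
  motion=[
    [[0,0.55,0],[0,0.95,0],-1],
    [[0,0.55,0],[0,0.95,0],-1],
    [[0,0.55,0],[0,0.95,0],-1],
    [[0,0.55,0],[0,0.95,0],-1],
    [[0,0.55,0],[0,0.95,0],-1],
    [[0,0.55,0],[0,0.95,0],-1],
    [[0,0.55,0],[0,0.95,0],-1],
    [[0,0.55,0],[0,0.95,0],-1],
    [[0,0.55,0],[0,0.95,0],-1],
    [[0,0.55,0],[0,0.95,0],-1],
    [[0,0.55,0],[0,0.95,0],-1],
    [[0,0.55,0],[0,0.95,0],-1],
  ],
)

```text
time: 4.4
tool_pos: [0.4141, 0.0252, 0.1687]
tool_rot: [0.678, -0.678, -0.201, 0.2]
contact_force: [-0.8, -0.0, -0.4]
gripper_width: 1.0
```

drive_tool(
  motion=[
    [[0,0.55,0],[0,0.95,0],-1],
    [[0,0.55,0],[0,0.95,0],-1],
    [[0,0.55,0],[0,0.95,0],-1],
    [[0,0.55,0],[0,0.95,0],-1],
    [[0.04,0,-0.8],[0,0,0],-1],
    [[0.04,0,-0.8],[0,0,0],-1],
    [[0.04,0,-0.8],[0,0,0],-1],
    [[0.04,0,-0.8],[0,0,0],-1],
    [[0.04,0,-0.8],[0,0,0],-1],
    [[0.04,0,-0.8],[0,0,0],-1],
    [[0,0,0],[0,0,0],-1],
    [[0,0,0],[0,0,0],-1],
  ],
)

```text
time: 5.6
tool_pos: [0.4492, -0.09, 0.1142]
tool_rot: [0.702, -0.702, -0.087, 0.087]
contact_force: [-0.5, 0.4, 0.0]
gripper_width: 0.999
```

```bash
cat >> h.py <<'E'
def plan(x,y,z,a):
    T=tool(); cur=np.degrees(np.arctan2(T[1,0],T[0,0])); d=np.array([x,y,z])-T[:3,3]; b=np.radians(a)
    print("cur ang %.1f  turn %.2f  then shift x %.2f y %.2f z %.2f"%(cur,(cur-a)/5,(d[0]*np.cos(b)+d[1]*np.sin(b))/.025,-d[2]/.025,(-d[0]*np.sin(b)+d[1]*np.cos(b))/.025))
E
python3 -c "
from h import *
plan(.4488,-.0911,.004,14); print(tool().round(4)); f=grab('wrist'); cv2.imwrite('pics/w2.png',f['img']); print(fit(f,.018,.36,.53,-.2,.0,HUE['blue']))"
```

```text
cur ang 14.1  turn 0.01  then shift x -0.03 y 4.41 z -0.04
[[ 9.700e-01 -3.000e-04 -2.431e-01  4.492e-01]
 [ 2.431e-01  7.000e-04  9.700e-01 -9.000e-02]
 [-1.000e-04 -1.000e+00  8.000e-04  1.142e-01]
 [ 0.000e+00  0.000e+00  0.000e+00  1.000e+00]]
[(0.4494, -0.091, 56, 70, np.float64(14.0))]
```

View pics/w2.png

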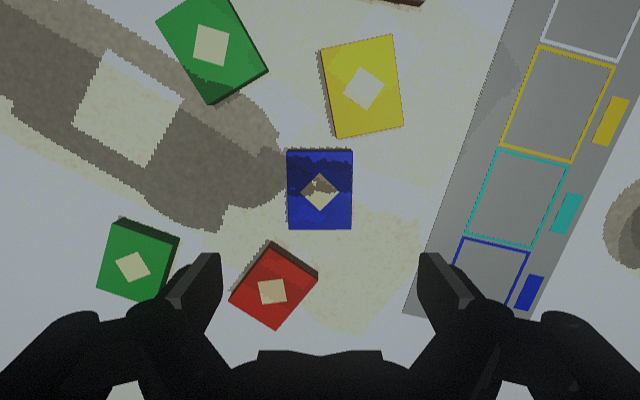

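The blue tile is centred (320,190) and square to the jaws, and the fit agrees within 0.6 mm. Next I grasp and lift it.

drive_tool(
  motion=[
    [[0,0.8,0],[0,0,0],-1],
    [[0,0.8,0],[0,0,0],-1],
    [[0,0.8,0],[0,0,0],-1],
    [[0,0.8,0],[0,0,0],-1],
    [[0,0.6,0],[0,0,0],-1],
    [[0,0.5,0],[0,0,0],-1],
    [[0,0.1,0],[0,0,0],-1],
    [[0,0,0],[0,0,0],1],
    [[0,0,0],[0,0,0],1],
    [[0,0,0],[0,0,0],1],
    [[0,0,0],[0,0,0],1],
    [[0,0,0],[0,0,0],1],
  ],
)

```text
time: 6.85
tool_pos: [0.4496, -0.0911, 0.0047]
tool_rot: [-0.702, 0.702, 0.087, -0.086]
contact_force: [0.6, 0.1, -0.5]
gripper_width: 0.145
```

drive_tool(
  motion=[
    [[0,0,0],[0,0,0],1],
    [[0,0,0],[0,0,0],1],
    [[0,0,0],[0,0,0],1],
    [[0,-0.5,0],[0,0,0],1],
    [[0,-0.7,0],[0,0,0],1],
    [[0,-0.7,0],[0,0,0],1],
    [[0,-0.1,0],[0,0,0],1],
    [[0,0,0],[0,0,0],1],
  ],
)

```text
time: 7.65
tool_pos: [0.45, -0.0912, 0.0553]
tool_rot: [-0.701, 0.702, 0.087, -0.086]
contact_force: [0.1, 0.1, -0.5]
gripper_width: 0.002
```

```bash
python3 -c "
from h import *
plan(.629,-.1465,.006,0); f=grab('wrist'); cv2.imwrite('pics/w3.png',f['img']); print(tool().round(4))"
```

```text
cur ang 14.0  turn 2.81  then shift x 7.16 y 1.97 z -2.21
[[ 9.702e-01  3.000e-04 -2.425e-01  4.492e-01]
 [ 2.425e-01 -1.000e-04  9.702e-01 -9.090e-02]
 [ 3.000e-04 -1.000e+00 -2.000e-04  5.430e-02]
 [ 0.000e+00  0.000e+00  0.000e+00  1.000e+00]]
```

View pics/w3.png

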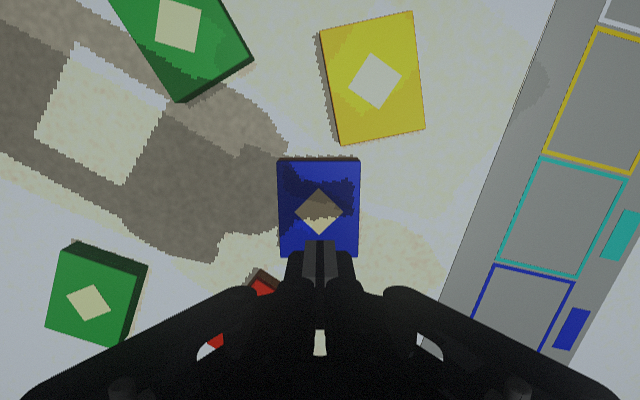

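The jaws closed over the tile (width 0) because the open fingertips stand higher than the TCP. Before retrying I measure where the tips are at a partly closed width.

drive_tool(
  motion=[
    [[0,-0.4,0],[0,0,0],-0.55],
    [[0,-0.4,0],[0,0,0],-0.55],
    [[0,0,0],[0,0,0],-0.55],
    [[0,0,0],[0,0,0],-0.55],
    [[0,0,0],[0,0,0],-0.55],
    [[0,0,0],[0,0,0],-0.55],
    [[0,0,0],[0,0,0],-0.55],
  ],
)

```text
time: 8.4
tool_pos: [0.449, -0.0908, 0.0738]
tool_rot: [0.702, -0.702, -0.086, 0.087]
contact_force: [-0.0, 0.7, -0.6]
gripper_width: 0.771
```

Run:
```python
from h import *
import pickle
def tips(f):
    K=f["camera_matrix"]; z=f["range_z"]; v,u=np.mgrid[:400,:640]
    p=np.stack([(u-K[0,2])/K[0,0]*z,(v-K[1,2])/K[1,1]*z,z],-1); T=f["T_tool_cam"]
    p=p@T[:3,:3].T+T[:3,3]; m=(z>0)&(abs(p[...,0])<.075)&(abs(p[...,2])<.03)&(p[...,1]<.012)
    q=p[m]; 
    for s in(1,-1):
        a=q[q[:,0]*s>0]; a=a[a[:,1]>-.04]; a=a[np.argsort(-a[:,1])][:400]; print(s,a[:3].round(4).tolist(),np.percentile(a[:,1],[50,90,99]).round(4),"inner x",np.abs(a[:,0]).min().round(4))
tips(pickle.load(open("f1.pkl","rb"))); f=grab("wrist"); tips(f); print(manip.state()["gripper_width"], tool()[:3,3]); print(fit(f,.018,.36,.53,-.2,.0,HUE['blue']))
```

```text
Traceback (most recent call last):
IndexError: index -1 is out of bounds for axis 0 with size 0
```

Run:
```python
from h import *
f=grab("wrist"); K=f["camera_matrix"]; z=f["range_z"]; v,u=np.mgrid[:400,:640]
p=np.stack([(u-K[0,2])/K[0,0]*z,(v-K[1,2])/K[1,1]*z,z],-1); T=f["T_tool_cam"]; p=p@T[:3,:3].T+T[:3,3]
m=(z>0)&(z<.22); q=p[m]; print(m.sum(), z[390,320], z[300,230])
for s in (1,-1):
    a=q[(q[:,0]*s>0)]; a=a[np.argsort(-a[:,1])]; print(a[::150][:8].round(4).tolist())
# image of tip: darkness
cv2.imwrite("pics/w4.png",f["img"][180:400,120:520]); print(fit(f,.018,.36,.53,-.2,.0,HUE['blue']))
P=lambda x,y,z_: (lambda c:(K@c/c[2])[:2].round(1))(np.linalg.inv(T)@np.array([x,y,z_,1]) @ np.eye(4)[:, :3])
for y in (0,-.005,-.01,-.0187): print(y,P(.033,y,.011),P(-.033,y,.011))
```

```text
58578 0.070454575 0.12254639
[[0.0019, 0.0598, 0.106], [0.0315, 0.0571, 0.1037], [0.0142, 0.0568, 0.1097], [0.0064, 0.0567, 0.1127], [0.0532, 0.0565, 0.1214], [0.0505, 0.0564, 0.103], [0.0299, 0.0563, 0.109], [0.0271, 0.0562, 0.0925]]
[[-0.0626, 0.0684, 0.1366], [-0.0595, 0.0575, 0.1297], [-0.1063, 0.0572, 0.1268], [-0.0988, 0.057, 0.1296], [-0.056, 0.0568, 0.1227], [-0.0983, 0.0567, 0.133], [-0.0839, 0.0566, 0.1192], [-0.1015, 0.0566, 0.1174]]
[(0.4494, -0.0911, 55, 70, np.float64(14.3))]
0 [377.2 213.1] [261.3 213.2]
-0.005 [378.7 215.9] [259.8 216. ]
-0.01 [380.3 218.9] [258.2 219. ]
-0.0187 [383.3 224.6] [255.2 224.7]
```

View pics/w4.png

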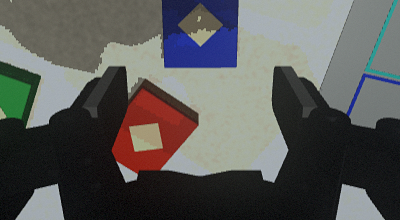

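Run:
```python
from h import *
f=grab("wrist"); K=f["camera_matrix"]; z=f["range_z"]; v,u=np.mgrid[:400,:640]
p=np.stack([(u-K[0,2])/K[0,0]*z,(v-K[1,2])/K[1,1]*z,z],-1); T=f["T_tool_cam"]; p=p@T[:3,:3].T+T[:3,3]
for vv,uu in((248,400),(250,405),(256,402),(265,400),(280,400),(300,405),(250,235),(265,240),(290,235)): print(vv,uu,z[vv,uu].round(4),p[vv,uu].round(4), (np.append(p[vv,uu],1)).round(3)[:0])
print(T.round(3), manip.state()["gripper_width"])
```

```text
248 400 0.1399 [ 0.0343 -0.0495  0.0119] []
250 405 0.1389 [ 0.0362 -0.0507  0.0115] []
256 402 0.1321 [ 0.0332 -0.0576  0.0121] []
265 400 0.1357 [ 0.0333 -0.0553  0.0069] []
280 400 0.1367 [ 0.0335 -0.0561  0.0005] []
300 405 0.1267 [ 0.033  -0.0672 -0.0018] []
250 235 0.1371 [-0.035  -0.0523  0.0123] []
265 240 0.1372 [-0.0329 -0.054   0.0063] []
290 235 0.1299 [-0.0332 -0.0633  0.0002] []
[[ 1.    -0.001 -0.     0.   ]
 [ 0.    -0.275  0.961 -0.178]
 [-0.001 -0.961 -0.275  0.07 ]
 [ 0.     0.     0.     1.   ]] 0.7800934859566906
```

The visible tips lie about 49 mm behind the reported TCP. That fits the missed grasp, which met no contact. I descend further in small steps and watch the force.

drive_tool(
  motion=[
    [[0,0.7,0],[0,0,0],-0.55],
    [[0,0.7,0],[0,0,0],-0.55],
    [[0,0.7,0],[0,0,0],-0.55],
    [[0,0.7,0],[0,0,0],-0.55],
    [[0,0.6,0],[0,0,0],-0.55],
    [[0,0.5,0],[0,0,0],-0.55],
    [[0,0.3,0],[0,0,0],-0.55],
    [[0,0.15,0],[0,0,0],-0.55],
    [[0,0,0],[0,0,0],-0.55],
  ],
)

```text
time: 9.4
tool_pos: [0.4491, -0.0909, -0.0347]
tool_rot: [0.702, -0.702, -0.086, 0.087]
contact_force: [-0.0, -0.4, 0.4]
gripper_width: 0.778
```

drive_tool(
  motion=[
    [[0,0.1,0],[0,0,0],-0.55],
    [[0,0.1,0],[0,0,0],-0.55],
    [[0,0,0],[0,0,0],-0.55],
    [[0,0,0],[0,0,0],-0.55],
  ],
)

```text
time: 9.8
tool_pos: [0.4494, -0.091, -0.0394]
tool_rot: [-0.702, 0.702, 0.087, -0.086]
contact_force: [-0.2, -0.1, -0.4]
gripper_width: 0.778
```

Run:
```python
from h import *
f=grab("wrist"); print(tool()[:3,3].round(4)); K=f["camera_matrix"]; z=f["range_z"]; v,u=np.mgrid[:400,:640]
C=cloud(f)
for uu in (230,235,240,245,395,400,405,410):
    print(uu,[tuple(C[vv,uu][[0,2]].round(3)) for vv in range(236,262,3)])
cv2.imwrite("pics/w5.png",f["img"][150:400,120:520])
```

```text
[ 0.4494 -0.091  -0.0393]
230 [(np.float64(0.407), np.float64(0.001)), (np.float64(0.407), np.float64(0.001)), (np.float64(0.408), np.float64(0.001)), (np.float64(0.408), np.float64(0.0)), (np.float64(0.41), np.float64(0.01)), (np.float64(0.41), np.float64(0.013)), (np.float64(0.411), np.float64(0.015)), (np.float64(0.412), np.float64(0.018)), (np.float64(0.413), np.float64(0.021))]
235 [(np.float64(0.409), np.float64(-0.0)), (np.float64(0.409), np.float64(-0.001)), (np.float64(0.41), np.float64(0.0)), (np.float64(0.41), np.float64(-0.001)), (np.float64(0.412), np.float64(0.011)), (np.float64(0.412), np.float64(0.013)), (np.float64(0.413), np.float64(0.015)), (np.float64(0.414), np.float64(0.019)), (np.float64(0.414), np.float64(0.021))]
240 [(np.float64(0.412), np.float64(0.002)), (np.float64(0.412), np.float64(0.0)), (np.float64(0.412), np.float64(-0.001)), (np.float64(0.412), np.float64(-0.0)), (np.float64(0.414), np.float64(0.009)), (np.float64(0.432), np.float64(0.139)), (np.float64(0.415), np.float64(0.012)), (np.float64(0.415), np.float64(0.014)), (np.float64(0.415), np.float6
[... 1117 characters left out ...]
84), np.float64(0.0)), (np.float64(0.485), np.float64(-0.001)), (np.float64(0.485), np.float64(-0.0)), (np.float64(0.485), np.float64(0.0)), (np.float64(0.482), np.float64(0.009)), (np.float64(0.481), np.float64(0.013)), (np.float64(0.48), np.float64(0.016)), (np.float64(0.48), np.float64(0.018)), (np.float64(0.479), np.float64(0.021))]
410 [(np.float64(0.432), np.float64(0.139)), (np.float64(0.486), np.float64(0.0)), (np.float64(0.487), np.float64(-0.0)), (np.float64(0.487), np.float64(0.001)), (np.float64(0.484), np.float64(0.011)), (np.float64(0.483), np.float64(0.013)), (np.float64(0.483), np.float64(0.015)), (np.float64(0.481), np.float64(0.019)), (np.float64(0.481), np.float64(0.022))]
```

View pics/w5.png

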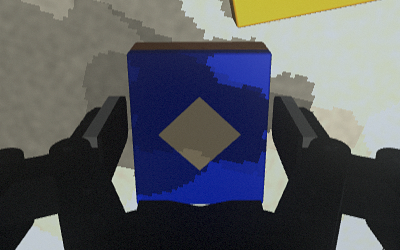

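Fingers straddle the blue tile with the tips about 8 mm above the table and no contact. I go 4 mm lower, then close and lift.

drive_tool(
  motion=[
    [[0,0.08,0],[0,0,0],-0.55],
    [[0,0.08,0],[0,0,0],-0.55],
    [[0,0,0],[0,0,0],1],
    [[0,0,0],[0,0,0],1],
    [[0,0,0],[0,0,0],1],
    [[0,0,0],[0,0,0],1],
    [[0,0,0],[0,0,0],1],
  ],
)

```text
time: 10.55
tool_pos: [0.4528, -0.0922, -0.0394]
tool_rot: [-0.701, 0.703, 0.088, -0.085]
contact_force: [-2.1, 2.9, 20.7]
gripper_width: 0.635
```

drive_tool(
  motion=[
    [[0,0,0],[0,0,0],1],
    [[0,-0.4,0],[0,0,0],1],
    [[0,-0.8,0],[0,0,0],1],
    [[0,-0.8,0],[0,0,0],1],
    [[0,0,0],[0,0,0],1],
    [[0,0,0],[0,0,0],1],
  ],
)

```text
time: 11.15
tool_pos: [0.449, -0.0909, 0.0061]
tool_rot: [-0.702, 0.702, 0.086, -0.086]
contact_force: [-0.6, 0.3, -1.2]
gripper_width: 0.643
```

```bash
python3 -c "
from h import *
plan(.629,-.1465,-.0425,0); f=grab('wrist'); cv2.imwrite('pics/w6.png',f['img'][150:400,120:520]);
z0=tool()[2,3]; C=cloud(f); print(tool()[:3,3], C[270:300,300:340].reshape(-1,3).mean(0)); print(fit(f,.018+z0+.0435,.36,.53,-.2,.0,HUE['blue']))"
```

```text
cur ang 14.0  turn 2.81  then shift x 7.20 y 1.94 z -2.23
[ 0.44833992 -0.09058967  0.00531859] [ 0.44921479 -0.09106349  0.06455785]
[(0.4485, -0.0881, 54, 69, np.float64(14.0))]
```

drive_tool(
  motion=[
    [[0,0,0],[0,0.933,0],1],
    [[0,0,0],[0,0.933,0],1],
    [[0,0,0],[0,0.933,0],1],
    [[0.8,0,-0.248],[0,0,0],1],
    [[0.8,0,-0.248],[0,0,0],1],
    [[0.8,0,-0.248],[0,0,0],1],
    [[0.8,0,-0.248],[0,0,0],1],
    [[0.8,0,-0.248],[0,0,0],1],
    [[0.8,0,-0.248],[0,0,0],1],
    [[0.8,0,-0.248],[0,0,0],1],
    [[0.8,0,-0.248],[0,0,0],1],
    [[0.8,0,-0.248],[0,0,0],1],
  ],
)

```text
time: 12.4
tool_pos: [0.6285, -0.1463, 0.0038]
tool_rot: [0.708, -0.707, 0.001, 0.002]
contact_force: [0.4, -1.0, -1.2]
gripper_width: 0.643
```

drive_tool(
  motion=[
    [[0,0,0],[0,0,0],1],
    [[0,0,0],[0,0,0],1],
  ],
)

```text
time: 12.6
tool_pos: [0.6279, -0.1461, 0.0045]
tool_rot: [0.708, -0.707, 0.001, 0.001]
contact_force: [-0.3, 0.5, -1.4]
gripper_width: 0.641
```

```bash
python3 -c "
from h import *
plan(.629,-.1465,-.038,0); f=grab('wrist'); z0=tool()[2,3]; cv2.imwrite('pics/w6.png',f['img']);
print(fit(f,.018+z0+.0395,.5,.75,-.25,-.05,HUE['blue'])); print([fit(f,.0005,.55,.665,-.3,.35,HUE[n]) for n in ('turquoise','yellow')])"
```

```text
cur ang 0.0  turn 0.01  then shift x 0.05 y 1.70 z -0.01
[(0.634, -0.1375, 66, 85, np.float64(0.0))]
[[], []]
```

View pics/w6.png

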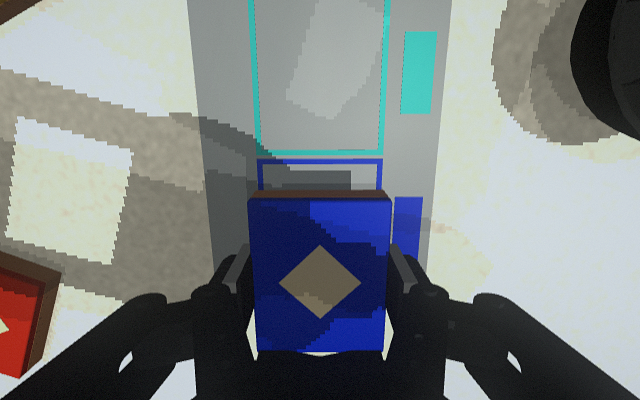

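Held square: the diamond is at (320,282) and the tile sits over the blue outline (patch at 408,225). Lowering and releasing.

drive_tool(
  motion=[
    [[0.03,0.5,0],[0,0,0],1],
    [[0.02,0.5,0],[0,0,0],1],
    [[0,0.4,0],[0,0,0],1],
    [[0,0.2,0],[0,0,0],1],
    [[0,0.1,0],[0,0,0],1],
    [[0,0,0],[0,0,0],1],
    [[0,0,0],[0,0,0],-0.55],
    [[0,0,0],[0,0,0],-0.55],
    [[0,0,0],[0,0,0],-0.55],
    [[0,0,0],[0,0,0],-0.55],
  ],
)

```text
time: 13.65
tool_pos: [0.6309, -0.1468, -0.0355]
tool_rot: [-0.707, 0.707, 0.001, 0.0]
contact_force: [1.0, 0.0, 0.2]
gripper_width: 0.776
```

drive_tool(
  motion=[
    [[0,-0.5,0],[0,0,0],-0.55],
    [[0,-1,0],[0,0,0],-0.55],
    [[0,-1,0],[0,0,0],-0.55],
    [[0,-1,0],[0,0,0],-0.55],
    [[0,-1,0],[0,0,0],-0.55],
    [[0,-1,0],[0,0,0],-0.55],
    [[0,-1,0],[0,0,0],-0.55],
    [[0,-1,0],[0,0,0],-0.55],
    [[0,-0.5,0],[0,0,0],-0.55],
    [[0,0,0],[0,0,0],-0.55],
    [[0,0,0],[0,0,0],-0.55],
  ],
)

```text
time: 14.75
tool_pos: [0.6301, -0.1465, 0.1634]
tool_rot: [0.707, -0.707, -0.0, 0.0]
contact_force: [0.8, -0.9, 0.1]
gripper_width: 0.775
```

```bash
python3 -c "
from h import *
plan(.429,-.195,-.04,-23); f=grab('wrist'); print(tool()[:3,3]); cv2.imwrite('pics/o7.png',ortho(f,.0005,.56,.70,-.22,.05,2500));
print(fit(f,.018,.5,.75,-.25,-.05,HUE['blue'],close=9)); print(fit(f,.018,.36,.53,-.3,-.1,HUE['red'])); print([fit(f,.0005,.55,.665,-.3,.35,HUE[n],800) for n in ('blue','turquoise','yellow')])"
```

```text
cur ang 0.0  turn 4.61  then shift x -6.65 y 8.14 z -4.93
[ 0.62963754 -0.14631206  0.16232988]
[(0.6395, -0.1425, 79, 89, np.float64(-90.0))]
[(0.4314, -0.195, 57, 72, np.float64(-23.2))]
[[(0.629, -0.1465, 72, 83, np.float64(0.0))], [(0.629, -0.0605, 72, 83, np.float64(0.0))], []]
```

View pics/o7.png

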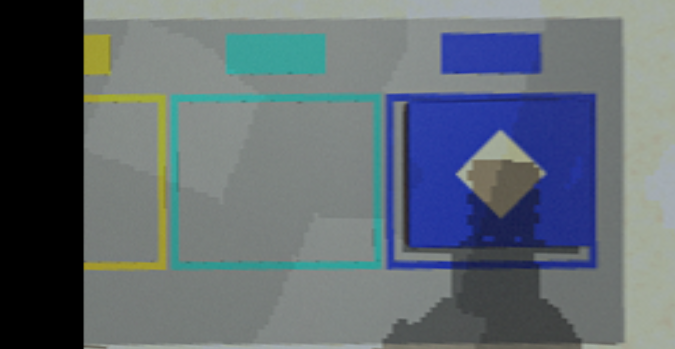

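Blue sits in its bay: its centre corrects to (.6304,-.1465) against the bay centre (.629,-.1465). Next is red.

drive_tool(
  motion=[
    [[0,0,0],[0,0.92,0],-0.55],
    [[0,0,0],[0,0.92,0],-0.55],
    [[0,0,0],[0,0.92,0],-0.55],
    [[0,0,0],[0,0.92,0],-0.55],
    [[0,0,0],[0,0.92,0],-0.55],
    [[-0.95,0.2,-0.705],[0,0,0],-0.55],
    [[-0.95,0.2,-0.705],[0,0,0],-0.55],
    [[-0.95,0.2,-0.705],[0,0,0],-0.55],
    [[-0.95,0.2,-0.705],[0,0,0],-0.55],
    [[-0.95,0.2,-0.705],[0,0,0],-0.55],
    [[-0.95,0.2,-0.705],[0,0,0],-0.55],
    [[-0.93,0.2,-0.7],[0,0,0],-0.55],
  ],
)

```text
time: 16.0
tool_pos: [0.4276, -0.1948, 0.1266]
tool_rot: [0.693, -0.693, 0.142, -0.139]
contact_force: [-0.2, -0.1, 0.0]
gripper_width: 0.774
```

drive_tool(
  motion=[
    [[0,1,0],[0,0,0],-0.55],
    [[0,1,0],[0,0,0],-0.55],
    [[0,1,0],[0,0,0],-0.55],
    [[0,1,0],[0,0,0],-0.55],
    [[0,1,0],[0,0,0],-0.55],
    [[0,0.8,0],[0,0,0],-0.55],
    [[0,0.6,0],[0,0,0],-0.55],
    [[0,0.3,0],[0,0,0],-0.55],
    [[0,0,0],[0,0,0],-0.55],
    [[0,0,0],[0,0,0],-0.55],
  ],
)

```text
time: 17.0
tool_pos: [0.4298, -0.1954, -0.0385]
tool_rot: [0.693, -0.693, 0.141, -0.141]
contact_force: [0.4, 0.1, 0.5]
gripper_width: 0.774
```

```bash
python3 -c "
from h import *
import pickle
plan(.4295,-.195,-.041,-23); f=grab('wrist'); print(tool()[:3,3],fit(f,.018,.36,.53,-.3,-.1,HUE['red']))
C=cloud(pickle.load(open('f0.pkl','rb'))['top'])
m=(C[...,0]>.58)&(C[...,1]>.0)&(C[...,1]<.45)&(C[...,0]<.85)
for lo,hi in((.03,.06),(.06,.09),(.09,.14)):
  P=C[m&(C[...,2]>lo)&(C[...,2]<hi)]; A=P[P[:,1]>.2]; B=P[P[:,1]<.2]; print(lo,A[:,:2].min(0),A[:,:2].max(0),B[:,:2].min(0),B[:,:2].max(0))"
```

```text
cur ang -23.0  turn 0.01  then shift x -0.02 y 0.10 z 0.01
[ 0.43014396 -0.1956519  -0.03806292] [(0.4301, -0.1953, 55, 71, np.float64(-23.2))]
0.03 [0.65005927 0.32845966] [0.73669022 0.4032752 ] [0.73989215 0.09561364] [0.77237893 0.15234006]
0.06 [0.65056054 0.32881472] [0.74334687 0.41967593] [0.74263572 0.09637973] [0.79481078 0.1537421 ]
0.09 [0.66517    0.34088651] [0.73196537 0.40995262] [0.74552168 0.09972107] [0.7969713  0.15017502]
```

drive_tool(
  motion=[
    [[0,0.04,0],[0,0,0],1],
    [[0,0,0],[0,0,0],1],
    [[0,0,0],[0,0,0],1],
    [[0,0,0],[0,0,0],1],
    [[0,0,0],[0,0,0],1],
    [[0,0,0],[0,0,0],1],
    [[0,-0.5,0],[0,0,0],1],
    [[0,-0.7,0],[0,0,0],1],
    [[0,-0.7,0],[0,0,0],1],
    [[0,-0.7,0],[0,0,0],1],
  ],
)

```text
time: 18.05
tool_pos: [0.4294, -0.1951, 0.0263]
tool_rot: [0.693, -0.693, 0.141, -0.141]
contact_force: [0.4, 0.1, -2.1]
gripper_width: 0.637
```

drive_tool(
  motion=[
    [[0,0,0],[0,-0.92,0],1],
    [[0,0,0],[0,-0.92,0],1],
    [[0,0,0],[0,-0.92,0],1],
    [[0,0,0],[0,-0.92,0],1],
    [[0,0,0],[0,-0.92,0],1],
    [[0.498,0,0.984],[0,0,0],1],
    [[0.498,0,0.984],[0,0,0],1],
    [[0.498,0,0.984],[0,0,0],1],
    [[0.498,0,0.984],[0,0,0],1],
    [[0.498,0,0.984],[0,0,0],1],
    [[0.498,0,0.984],[0,0,0],1],
    [[0.498,0,0.984],[0,0,0],1],
  ],
)

```text
time: 19.25
tool_pos: [0.5169, -0.022, 0.0258]
tool_rot: [-0.707, 0.707, 0.0, -0.0]
contact_force: [-0.2, 0.7, -1.7]
gripper_width: 0.638
```

drive_tool(
  motion=[
    [[0.498,0,0.984],[0,0,0],1],
    [[0.498,0,0.984],[0,0,0],1],
    [[0.498,0,0.984],[0,0,0],1],
    [[0.498,0,0.984],[0,0,0],1],
    [[0.498,0,0.984],[0,0,0],1],
    [[0.498,0,0.984],[0,0,0],1],
    [[0.498,0,0.984],[0,0,0],1],
    [[0.498,0,0.984],[0,0,0],1],
    [[0.498,0,0.984],[0,0,0],1],
    [[0,0,0],[0,0,0],1],
    [[0,0,0],[0,0,0],1],
  ],
)

```text
time: 20.35
tool_pos: [0.6283, 0.1985, 0.0254]
tool_rot: [-0.707, 0.707, 0.0, -0.001]
contact_force: [-0.8, 0.3, -2.6]
gripper_width: 0.643
```

```bash
python3 -c "
from h import *
plan(.629,.198,-.037,0); f=grab('wrist'); z0=tool()[2,3]; print(tool()[:3,3]); print(fit(f,z0+.018+.038,.5,.75,.1,.3,HUE['red'],close=9),[fit(f,.0005,.55,.665,-.3,.35,HUE[n],800) for n in ('turquoise','yellow')])"
```

```text
cur ang 0.1  turn 0.02  then shift x 0.03 y 2.50 z -0.02
[0.62807905 0.19791032 0.02526416]
[(0.6315, 0.207, 61, 88, np.float64(0.0))] [[], []]
```

drive_tool(
  motion=[
    [[0.03,0.6,0],[0,0,0],1],
    [[0,0.6,0],[0,0,0],1],
    [[0,0.6,0],[0,0,0],1],
    [[0,0.4,0],[0,0,0],1],
    [[0,0.2,0],[0,0,0],1],
    [[0,0.1,0],[0,0,0],1],
    [[0,0,0],[0,0,0],1],
    [[0,0,0],[0,0,0],-0.55],
    [[0,0,0],[0,0,0],-0.55],
    [[0,0,0],[0,0,0],-0.55],
    [[0,0,0],[0,0,0],-0.55],
  ],
)

```text
time: 21.5
tool_pos: [0.63, 0.1985, -0.0364]
tool_rot: [0.707, -0.707, -0.001, -0.0]
contact_force: [-0.0, -0.2, 0.1]
gripper_width: 0.775
```

drive_tool(
  motion=[
    [[0,-0.7,0],[0,0,0],-0.55],
    [[0,-1,0],[0,0,0],-0.55],
    [[0,-1,0],[0,-0.4,0],-0.55],
    [[0,-1,0],[0,-0.4,0],-0.55],
    [[-0.878,0,-0.42],[0,0,0],-0.55],
    [[-0.878,0,-0.42],[0,0,0],-0.55],
    [[-0.878,0,-0.42],[0,0,0],-0.55],
    [[-0.878,0,-0.42],[0,0,0],-0.55],
    [[-0.878,0,-0.42],[0,0,0],-0.55],
    [[-0.878,0,-0.42],[0,0,0],-0.55],
    [[-0.878,0,-0.42],[0,0,0],-0.55],
    [[-0.878,0,-0.42],[0,0,0],-0.55],
  ],
)

```text
time: 22.7
tool_pos: [0.46, 0.1018, 0.0569]
tool_rot: [-0.707, 0.707, 0.026, -0.024]
contact_force: [0.1, -1.1, 0.1]
gripper_width: 0.777
```

drive_tool(
  motion=[
    [[0,0,0],[0,0,0],-0.55],
    [[0,0,0],[0,0,0],-0.55],
  ],
)

```text
time: 22.9
tool_pos: [0.461, 0.1022, 0.0568]
tool_rot: [0.707, -0.707, -0.026, 0.024]
contact_force: [0.0, 0.1, -0.2]
gripper_width: 0.777
```

```bash
python3 -c "
from h import *
f=grab('wrist'); print(tool()[:3,3]); d=fit(f,.018,.43,.5,.06,.15,(95,130),100,5,70); print(d); plan(d[0][0],d[0][1],-.039,4); print(fit(f,.018,.36,.53,.12,.3,HUE['turquoise']),fit(f,.018,.36,.53,-.1,.1,HUE['yellow']))
cv2.imwrite('pics/o8.png',np.vstack([ortho(f,.018,.42,.52,.04,.26,2500)]))"
```

```text
[0.46133999 0.10233766 0.0567455 ]
[(0.4594, 0.1017, 23, 24, np.float64(50.2))]
cur ang 4.0  turn 0.01  then shift x -0.08 y 3.83 z -0.02
[(0.469, 0.1937, 56, 69, np.float64(-9.0))] [(0.4599, 0.0051, 57, 62, np.float64(25.3))]
```

View pics/o8.png

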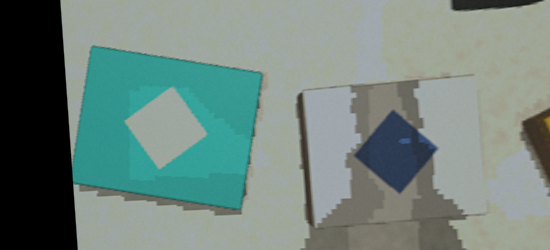

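drive_tool(
  motion=[
    [[-0.08,1,0],[0,0,0],-0.55],
    [[0,1,0],[0,0,0],-0.55],
    [[0,0.8,0],[0,0,0],-0.55],
    [[0,0.6,0],[0,0,0],-0.55],
    [[0,0.43,0],[0,0,0],-0.55],
    [[0,0,0],[0,0,0],-0.55],
    [[0,0,0],[0,0,0],1],
    [[0,0,0],[0,0,0],1],
    [[0,0,0],[0,0,0],1],
    [[0,0,0],[0,0,0],1],
    [[0,0,0],[0,0,0],1],
    [[0,0,0],[0,0,0],1],
  ],
)

```text
time: 24.15
tool_pos: [0.4593, 0.1022, -0.0393]
tool_rot: [0.707, -0.707, -0.026, 0.024]
contact_force: [1.8, 0.6, 5.6]
gripper_width: 0.645
```

drive_tool(
  motion=[
    [[0,-0.6,0],[0,0,0],1],
    [[0,-1,0],[0,0,0],1],
    [[0,-1,0],[0,0.8,0],1],
    [[0.848,0,0.051],[0,0,0],1],
    [[0.848,0,0.051],[0,0,0],1],
    [[0.848,0,0.051],[0,0,0],1],
    [[0.848,0,0.051],[0,0,0],1],
    [[0.848,0,0.051],[0,0,0],1],
    [[0.848,0,0.051],[0,0,0],1],
    [[0.848,0,0.051],[0,0,0],1],
    [[0.848,0,0.051],[0,0,0],1],
  ],
)

```text
time: 25.25
tool_pos: [0.6271, 0.1122, 0.0229]
tool_rot: [-0.707, 0.707, -0.001, -0.001]
contact_force: [-0.4, 0.7, -1.4]
gripper_width: 0.644
```

drive_tool(
  motion=[
    [[0,0,0],[0,0,0],1],
    [[0,0,0],[0,0,0],1],
  ],
)

```text
time: 25.45
tool_pos: [0.6265, 0.1122, 0.0232]
tool_rot: [-0.707, 0.707, -0.001, -0.001]
contact_force: [1.2, -0.3, -2.4]
gripper_width: 0.642
```

```bash
python3 -c "
from h import *
plan(.629,.112,-.037,0); f=grab('wrist'); print(tool()[:3,3]); print([fit(f,.0005,.55,.665,-.3,.35,HUE[n],800) for n in ('turquoise','yellow')])"
```

```text
cur ang 0.0  turn 0.01  then shift x 0.10 y 2.41 z -0.01
[0.62616989 0.11219558 0.02334473]
[[], []]
```

drive_tool(
  motion=[
    [[0.1,0.6,0],[0,0,0],1],
    [[0,0.6,0],[0,0,0],1],
    [[0,0.6,0],[0,0,0],1],
    [[0,0.4,0],[0,0,0],1],
    [[0,0.15,0],[0,0,0],1],
    [[0,0.08,0],[0,0,0],1],
    [[0,0,0],[0,0,0],1],
    [[0,0,0],[0,0,0],-0.55],
    [[0,0,0],[0,0,0],-0.55],
    [[0,0,0],[0,0,0],-0.55],
    [[0,0,0],[0,0,0],-0.55],
  ],
)

```text
time: 26.6
tool_pos: [0.6308, 0.1124, -0.0354]
tool_rot: [0.707, -0.707, -0.001, -0.0]
contact_force: [0.3, -0.2, -0.8]
gripper_width: 0.775
```

drive_tool(
  motion=[
    [[0,-0.7,0],[0,0,0],-0.55],
    [[0,-1,0],[0,0,0],-0.55],
    [[0,-1,0],[0,-0.843,0],-0.55],
    [[0,-1,0],[0,-0.843,0],-0.55],
    [[0,0,0],[0,-0.843,0],-0.55],
    [[0,0,0],[0,-0.843,0],-0.55],
    [[0,0,0],[0,-0.843,0],-0.55],
    [[0,0,0],[0,-0.843,0],-0.55],
    [[-0.888,0,-0.137],[0,0,0],-0.55],
    [[-0.888,0,-0.137],[0,0,0],-0.55],
    [[-0.888,0,-0.137],[0,0,0],-0.55],
    [[-0.888,0,-0.137],[0,0,0],-0.55],
  ],
)

```text
time: 27.8
tool_pos: [0.5557, 0.0616, 0.058]
tool_rot: [-0.69, 0.69, 0.156, -0.155]
contact_force: [-0.1, 0.0, 0.1]
gripper_width: 0.772
```

drive_tool(
  motion=[
    [[-0.888,0,-0.137],[0,0,0],-0.55],
    [[-0.888,0,-0.137],[0,0,0],-0.55],
    [[-0.888,0,-0.137],[0,0,0],-0.55],
    [[-0.888,0,-0.137],[0,0,0],-0.55],
    [[-0.888,0,-0.137],[0,0,0],-0.55],
    [[0,0,0],[0,0,0],-0.55],
    [[0,0,0],[0,0,0],-0.55],
  ],
)

```text
time: 28.5
tool_pos: [0.4636, -0.0011, 0.0577]
tool_rot: [-0.69, 0.69, 0.156, -0.154]
contact_force: [-0.3, -0.0, 0.2]
gripper_width: 0.77
```

```bash
python3 -c "
from h import *
f=grab('wrist'); print(tool()[:3,3]); d=fit(f,.018,.36,.53,-.1,.1,HUE['yellow']); print(d); plan(.4616,-.0012,-.039,25.3); print(fit(f,.018,.36,.53,.12,.3,HUE['turquoise']))"
```

```text
[ 0.46395559 -0.0009351   0.05763791]
[(0.4622, -0.0008, 56, 70, np.float64(25.6))]
cur ang 25.3  turn 0.00  then shift x -0.09 y 3.87 z 0.03
[]
```

drive_tool(
  motion=[
    [[-0.08,1,0.02],[0,0,0],-0.55],
    [[0,1,0],[0,0,0],-0.55],
    [[0,0.8,0],[0,0,0],-0.55],
    [[0,0.6,0],[0,0,0],-0.55],
    [[0,0.44,0],[0,0,0],-0.55],
    [[0,0,0],[0,0,0],-0.55],
    [[0,0,0],[0,0,0],1],
    [[0,0,0],[0,0,0],1],
    [[0,0,0],[0,0,0],1],
    [[0,0,0],[0,0,0],1],
    [[0,0,0],[0,0,0],1],
    [[0,0,0],[0,0,0],1],
  ],
)

```text
time: 29.75
tool_pos: [0.4616, -0.0015, -0.0388]
tool_rot: [-0.69, 0.69, 0.155, -0.155]
contact_force: [0.3, 0.3, 2.7]
gripper_width: 0.637
```

drive_tool(
  motion=[
    [[0,-0.6,0],[0,0,0],1],
    [[0,-1,0],[0,0,0],1],
    [[0,-1,0],[0,0.843,0],1],
    [[0,0,0],[0,0.843,0],1],
    [[0,0,0],[0,0.843,0],1],
    [[0,0,0],[0,0.843,0],1],
    [[0,0,0],[0,0.843,0],1],
    [[0,0,0],[0,0.843,0],1],
    [[0.838,0,0.135],[0,0,0],1],
    [[0.838,0,0.135],[0,0,0],1],
    [[0.838,0,0.135],[0,0,0],1],
    [[0.838,0,0.135],[0,0,0],1],
  ],
)

```text
time: 30.95
tool_pos: [0.5449, 0.0123, 0.0247]
tool_rot: [0.707, -0.707, 0.0, 0.001]
contact_force: [0.5, -0.3, -1.4]
gripper_width: 0.639
```

drive_tool(
  motion=[
    [[0.838,0,0.135],[0,0,0],1],
    [[0.838,0,0.135],[0,0,0],1],
    [[0.838,0,0.135],[0,0,0],1],
    [[0.838,0,0.135],[0,0,0],1],
    [[0,0,0],[0,0,0],1],
    [[0,0,0],[0,0,0],1],
  ],
)

```text
time: 31.55
tool_pos: [0.6278, 0.0257, 0.0246]
tool_rot: [-0.707, 0.707, -0.0, -0.001]
contact_force: [0.3, 0.2, -0.4]
gripper_width: 0.639
```

```bash
python3 -c "
from h import *
plan(.629,.026,-.037,0); print(tool()[:3,3]); "
```

```text
cur ang 0.0  turn 0.01  then shift x 0.05 y 2.46 z 0.01
[0.6277538  0.02568225 0.02461134]
```

drive_tool(
  motion=[
    [[0.05,0.6,0],[0,0,0],1],
    [[0,0.6,0],[0,0,0],1],
    [[0,0.6,0],[0,0,0],1],
    [[0,0.4,0],[0,0,0],1],
    [[0,0.2,0],[0,0,0],1],
    [[0,0.08,0],[0,0,0],1],
    [[0,0,0],[0,0,0],1],
    [[0,0,0],[0,0,0],-0.55],
    [[0,0,0],[0,0,0],-0.55],
    [[0,0,0],[0,0,0],-0.55],
    [[0,0,0],[0,0,0],-0.55],
  ],
)

```text
time: 32.65
tool_pos: [0.6302, 0.0257, -0.036]
tool_rot: [-0.707, 0.707, 0.001, 0.0]
contact_force: [0.1, 0.1, -0.2]
gripper_width: 0.779
```

drive_tool(
  motion=[
    [[0,-0.7,0],[0,0,0],-0.55],
    [[0,-1,0],[0,0,0],-0.55],
    [[0,-1,0],[0,0.9,0],-0.55],
    [[0,-1,0],[0,0.9,0],-0.55],
    [[-0.82,0,0.624],[0,0,0],-0.55],
    [[-0.82,0,0.624],[0,0,0],-0.55],
    [[-0.82,0,0.624],[0,0,0],-0.55],
    [[-0.82,0,0.624],[0,0,0],-0.55],
    [[-0.82,0,0.624],[0,0,0],-0.55],
    [[-0.82,0,0.624],[0,0,0],-0.55],
    [[-0.82,0,0.624],[0,0,0],-0.55],
    [[-0.82,0,0.624],[0,0,0],-0.55],
  ],
)

```text
time: 33.85
tool_pos: [0.487, 0.1753, 0.0576]
tool_rot: [0.705, -0.705, 0.055, -0.056]
contact_force: [0.1, 0.6, 0.0]
gripper_width: 0.773
```

drive_tool(
  motion=[
    [[-0.82,0,0.624],[0,0,0],-0.55],
    [[0,0,0],[0,0,0],-0.55],
    [[0,0,0],[0,0,0],-0.55],
  ],
)

```text
time: 34.15
tool_pos: [0.4699, 0.1934, 0.0572]
tool_rot: [0.705, -0.705, 0.054, -0.056]
contact_force: [0.5, 0.5, 0.2]
gripper_width: 0.778
```

```bash
python3 -c "
from h import *
f=grab('wrist'); print(tool()[:3,3]); d=fit(f,.018,.36,.53,.1,.3,HUE['turquoise']); print(d); plan(d[0][0],d[0][1],-.039,-9)"
```

```text
[0.47021089 0.19303296 0.0570789 ]
[(0.4691, 0.1943, 55, 70, np.float64(-9.0))]
cur ang -8.9  turn 0.01  then shift x -0.05 y 3.84 z 0.04
```

drive_tool(
  motion=[
    [[-0.05,1,0.02],[0,0,0],-0.55],
    [[0,1,0],[0,0,0],-0.55],
    [[0,0.8,0],[0,0,0],-0.55],
    [[0,0.6,0],[0,0,0],-0.55],
    [[0,0.42,0],[0,0,0],-0.55],
    [[0,0,0],[0,0,0],-0.55],
    [[0,0,0],[0,0,0],1],
    [[0,0,0],[0,0,0],1],
    [[0,0,0],[0,0,0],1],
    [[0,0,0],[0,0,0],1],
    [[0,0,0],[0,0,0],1],
    [[0,0,0],[0,0,0],1],
  ],
)

```text
time: 35.4
tool_pos: [0.4688, 0.194, -0.0388]
tool_rot: [0.705, -0.705, 0.055, -0.056]
contact_force: [-1.3, -0.6, 3.4]
gripper_width: 0.639
```

drive_tool(
  motion=[
    [[0,-0.6,0],[0,0,0],1],
    [[0,-1,0],[0,0,0],1],
    [[0,-1,0],[0,-0.9,0],1],
    [[0,0,0],[0,-0.9,0],1],
    [[0.583,0,-0.925],[0,0,0],1],
    [[0.583,0,-0.925],[0,0,0],1],
    [[0.583,0,-0.925],[0,0,0],1],
    [[0.583,0,-0.925],[0,0,0],1],
    [[0.583,0,-0.925],[0,0,0],1],
    [[0.583,0,-0.925],[0,0,0],1],
    [[0.583,0,-0.925],[0,0,0],1],
  ],
)

```text
time: 36.5
tool_pos: [0.5702, 0.0311, 0.0247]
tool_rot: [0.707, -0.707, 0.0, 0.001]
contact_force: [0.8, -0.7, -1.0]
gripper_width: 0.64
```

drive_tool(
  motion=[
    [[0.583,0,-0.925],[0,0,0],1],
    [[0.583,0,-0.925],[0,0,0],1],
    [[0.583,0,-0.925],[0,0,0],1],
    [[0.583,0,-0.925],[0,0,0],1],
    [[0,0,0],[0,0,0],1],
    [[0,0,0],[0,0,0],1],
  ],
)

```text
time: 37.1
tool_pos: [0.6281, -0.0605, 0.0247]
tool_rot: [0.707, -0.707, 0.001, 0.0]
contact_force: [-0.1, -0.0, -1.8]
gripper_width: 0.642
```

```bash
python3 -c "
from h import *
plan(.629,-.0605,-.037,0); print(tool()[:3,3]); "
```

```text
cur ang -0.0  turn -0.00  then shift x 0.03 y 2.47 z 0.00
[ 0.6281416  -0.06054481  0.0246516 ]
```

drive_tool(
  motion=[
    [[0.03,0.6,0],[0,0,0],1],
    [[0,0.6,0],[0,0,0],1],
    [[0,0.6,0],[0,0,0],1],
    [[0,0.4,0],[0,0,0],1],
    [[0,0.2,0],[0,0,0],1],
    [[0,0.08,0],[0,0,0],1],
    [[0,0,0],[0,0,0],1],
    [[0,0,0],[0,0,0],-0.55],
    [[0,0,0],[0,0,0],-0.55],
    [[0,0,0],[0,0,0],-0.55],
    [[0,0,0],[0,0,0],-0.55],
  ],
)

```text
time: 38.2
tool_pos: [0.6286, -0.0603, -0.0378]
tool_rot: [0.707, -0.707, 0.0, 0.001]
contact_force: [0.5, 0.5, -0.0]
gripper_width: 0.775
```

drive_tool(
  motion=[
    [[0,-0.7,0],[0,0,0],-0.55],
    [[0,-1,0],[0,0,0],-0.55],
    [[0,-1,0],[0,0,0],-0.55],
    [[0,-1,0],[0,0,0],-0.55],
    [[0,-1,0],[0,0,0],-0.55],
    [[0,-1,0],[0,0,0],-0.55],
    [[0,-1,0],[0,0,0],-0.55],
    [[0,-1,0],[0,0,0],-0.55],
    [[0,-1,0],[0,0,0],-0.55],
    [[0,-1,0],[0,0,0],-0.55],
    [[0,-0.3,0],[0,0,0],-0.55],
    [[0,0,0],[0,0,0],-0.55],
  ],
)

```text
time: 39.4
tool_pos: [0.6304, -0.0607, 0.2159]
tool_rot: [-0.707, 0.707, 0.002, 0.001]
contact_force: [0.3, 0.2, -0.8]
gripper_width: 0.775
```

drive_tool(
  motion=[
    [[-0.476,0,-0.985],[0,0,0],-0.55],
    [[-0.476,0,-0.985],[0,0,0],-0.55],
    [[-0.476,0,-0.985],[0,0,0],-0.55],
    [[-0.476,0,-0.985],[0,0,0],-0.55],
    [[-0.476,0,-0.985],[0,0,0],-0.55],
    [[-0.476,0,-0.985],[0,0,0],-0.55],
    [[-0.476,0,-0.985],[0,0,0],-0.55],
    [[-0.476,0,-0.985],[0,0,0],-0.55],
    [[-0.476,0,-0.985],[0,0,0],-0.55],
    [[0,0,0],[0,0,0],-0.55],
    [[0,0,0],[0,0,0],-0.55],
  ],
)

```text
time: 40.5
tool_pos: [0.5217, -0.2818, 0.2117]
tool_rot: [0.708, -0.706, 0.001, 0.001]
contact_force: [1.3, 0.8, 0.4]
gripper_width: 0.778
```

```bash
python3 -c "
from h import *
f=grab('wrist'); print(tool()[:3,3]); cv2.imwrite('pics/w9.png',f['img']); C=cloud(f); hsv=cv2.cvtColor(f['img'],cv2.COLOR_BGR2HSV)
m=(C[...,2]>.15)&(C[...,2]<.17)&(C[...,1]<-.28)&(C[...,1]>-.4)&(C[...,0]>.44)&(C[...,0]<.56)&(f['range_z']>.15)
P=C[m]; print(len(P),P.mean(0),P.min(0),P.max(0)); plan(.498,-.3315,.0885,0)
(c,r)=cv2.minEnclosingCircle(P[np.abs(P[:,2]-np.median(P[:,2]))<.004][:,:2].astype(np.float32)); print(c,r)
m=(C[...,2]>.04)&(C[...,2]<.05)&(C[...,1]<-.24)&(C[...,1]>-.42)&(C[...,0]>.42)&(C[...,0]<.58); P=C[m]; print(P.min(0),P.max(0))"
```

```text
[ 0.52213097 -0.2814105   0.21208117]
787 [ 0.50084223 -0.33202154  0.15886375] [ 0.48875144 -0.34560483  0.15006932] [ 0.51229373 -0.3217903   0.16202093]
cur ang 0.0  turn 0.01  then shift x -0.97 y 4.94 z -2.00
(0.5005761384963989, -0.3338799774646759) 0.012252080254256725
[ 0.45704888 -0.37812142  0.0400129 ] [ 0.54475555 -0.28942217  0.04974885]
```

View pics/w9.png

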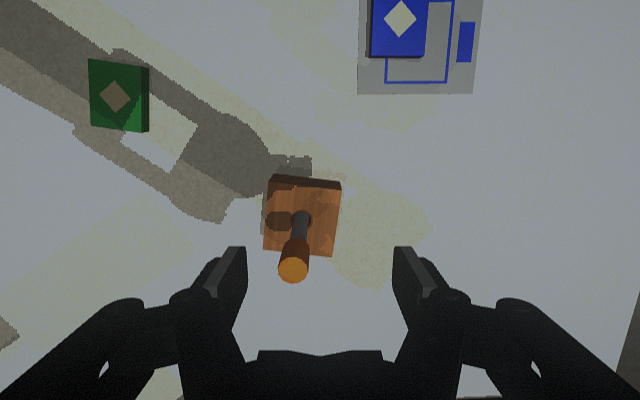

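The tile-knock event has happened: the blue tile at (400,18) is now off its bay outline (417,40). I'll mend that after the rod. The rod head at (293,269) measures (.5005,-.334), top .160, matching expectation. Next I descend on the rod.

drive_tool(
  motion=[
    [[-0.43,0,-0.7],[0,0,0],-0.55],
    [[-0.43,0,-0.7],[0,0,0],-0.55],
    [[0,0,-0.7],[0,0,0],-0.55],
    [[0,0,0],[0,0,0],-0.55],
    [[0,0.9,0],[0,0,0],-0.55],
    [[0,0.9,0],[0,0,0],-0.55],
    [[0,0.8,0],[0,0,0],-0.55],
    [[0,0.8,0],[0,0,0],-0.55],
    [[0,0.6,0],[0,0,0],-0.55],
    [[0,0.5,0],[0,0,0],-0.55],
    [[0,0.4,0],[0,0,0],-0.55],
    [[0,0,0],[0,0,0],-0.55],
  ],
)

```text
time: 41.75
tool_pos: [0.5005, -0.3339, 0.0893]
tool_rot: [0.708, -0.706, 0.0, 0.001]
contact_force: [-0.5, 0.3, 0.6]
gripper_width: 0.777
```

```bash
python3 -c "
from h import *
f=grab('wrist'); print(tool()[:3,3],manip.state()['contact_force']); cv2.imwrite('pics/w10.png',f['img'][150:400,120:520]); plan(.5005,-.334,.0885,0)"
```

```text
[ 0.50096123 -0.33440608  0.09050334] [ 0.03381964 -0.33864341  0.1304614 ]
cur ang 0.0  turn 0.01  then shift x -0.02 y 0.08 z 0.02
```

View pics/w10.png

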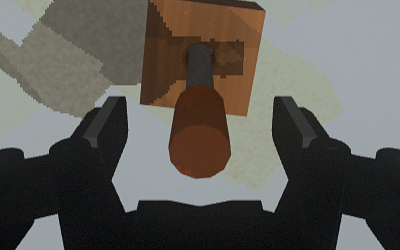

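drive_tool(
  motion=[
    [[0,0,0],[0,0,0],1],
    [[0,0,0],[0,0,0],1],
    [[0,0,0],[0,0,0],1],
    [[0,0,0],[0,0,0],1],
    [[0,0,0],[0,0,0],1],
    [[0,0,0],[0,0,0],1],
    [[0,0,0],[0,0,0],1],
    [[0,0,0],[0,0,0],1],
  ],
)

```text
time: 42.6
tool_pos: [0.5015, -0.3352, 0.0921]
tool_rot: [-0.707, 0.708, 0.001, 0.0]
contact_force: [-0.7, 0.5, 5.7]
gripper_width: 0.266
```

drive_tool(
  motion=[
    [[0,-0.3,0],[0,0,0],1],
    [[0,-0.5,0],[0,0,0],1],
    [[0,-0.7,0],[0,0,0],1],
    [[0,-0.8,0],[0,0,0],1],
    [[0,-0.8,0],[0,0,0],1],
    [[0,-0.8,0],[0,0,0],1],
    [[0,-0.8,0],[0,0,0],1],
    [[0,-0.8,0],[0,0,0],1],
    [[0,-0.3,0],[0,0,0],1],
    [[0,0,0],[0,0,0],1],
  ],
)

```text
time: 43.6
tool_pos: [0.5018, -0.3353, 0.2384]
tool_rot: [-0.706, 0.708, 0.001, 0.001]
contact_force: [-0.3, -0.4, -2.1]
gripper_width: 0.262
```

```bash
python3 - <<'E' 2>/dev/null
from h import *
import pickle
f=grab('wrist'); T=tool(); print(T[:3,3],manip.state()['gripper_width']); cv2.imwrite('pics/w11.png',f['img'])
f1=pickle.load(open("f1.pkl","rb")); C=cloud(f1)
m=(C[...,0]>.38)&(C[...,0]<.6)&(C[...,1]>.27)&(C[...,1]<.47)
R_=C[m&(abs(C[...,2]-.107)<.004)]
print(len(R_),R_.min(0),R_.max(0))
g=ortho(f1,.107,.40,.58,.28,.44,3000); cv2.imwrite('pics/ga.png',g)
E
```

```text
[ 0.50118298 -0.3347567   0.23660168] 0.26770725347797675
1824 [0.41445643 0.31920033 0.10303025] [0.52067654 0.39868373 0.11088901]
```

View pics/ga.png

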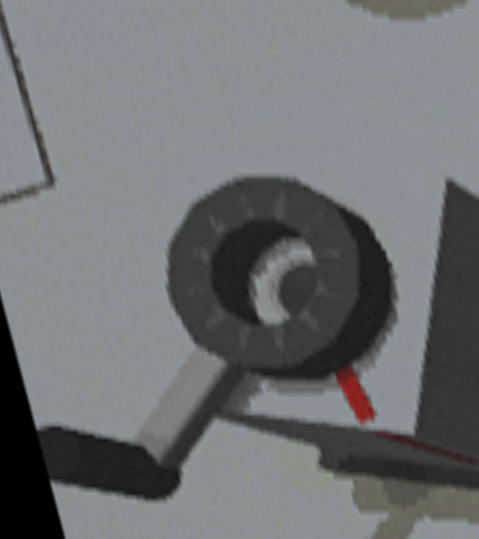

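drive_tool(
  motion=[
    [[0,0,0.3],[0,0,0],1],
    [[0,0,0.6],[0,0,0],1],
    [[0,0,0.95],[0,0,0],1],
    [[0,0,0.95],[0,0,0],1],
    [[0,0,0.95],[0,0,0],1],
    [[0,0,0.95],[0,0,0],1],
    [[0,0,0.95],[0,0,0],1],
    [[0,0,0.95],[0,0,0],1],
    [[0,0,0.95],[0,0,0],1],
    [[0,0,0.95],[0,0,0],1],
    [[0,0,0.95],[0,0,0],1],
    [[0,0,0.95],[0,0,0],1],
  ],
)

```text
time: 44.85
tool_pos: [0.4999, -0.0725, 0.2349]
tool_rot: [0.707, -0.707, 0.0, 0.001]
contact_force: [-0.1, -0.4, -1.6]
gripper_width: 0.266
```

drive_tool(
  motion=[
    [[-0.05,0,0.95],[0,0,0],1],
    [[-0.05,0,0.95],[0,0,0],1],
    [[-0.05,0,0.95],[0,0,0],1],
    [[-0.05,0,0.95],[0,0,0],1],
    [[-0.05,0,0.95],[0,0,0],1],
    [[-0.05,0,0.95],[0,0,0],1],
    [[-0.05,0,0.95],[0,0,0],1],
    [[-0.05,0,0.95],[0,0,0],1],
    [[-0.05,0,0.95],[0,0,0],1],
    [[-0.04,0,0.95],[0,0,0],1],
    [[0,0,0.95],[0,0,0],1],
    [[0,0,0.95],[0,0,0],1],
  ],
)

```text
time: 46.05
tool_pos: [0.4868, 0.2119, 0.2349]
tool_rot: [-0.707, 0.707, -0.0, -0.001]
contact_force: [0.4, 0.5, -2.2]
gripper_width: 0.266
```

drive_tool(
  motion=[
    [[0,0,0.95],[0,0,0],1],
    [[0,0,0.95],[0,0,0],1],
    [[0,0,0.6],[0,0,0],1],
    [[0,0,0.3],[0,0,0],1],
    [[0,0,0],[0,0,0],1],
    [[0,0,0],[0,0,0],1],
    [[0,0,0],[0,0,0],1],
  ],
)

```text
time: 46.75
tool_pos: [0.4885, 0.2796, 0.2359]
tool_rot: [-0.707, 0.707, -0.0, 0.0]
contact_force: [0.2, 0.2, -2.9]
gripper_width: 0.263
```

```bash
python3 - <<'E' 2>/dev/null
from h import *
import pickle
f=grab('wrist'); T=tool(); print(T[:3,3]); pickle.dump(f,open("f12.pkl","wb")); print("cam",f["W"][:3,3])
cv2.imwrite('pics/w12.png',np.hstack([ortho(f,.107,.40,.57,.26,.45,2200),ortho(f,.09,.40,.57,.26,.45,2200)])[:, :800])
cv2.imwrite('pics/w12.png',np.clip(1.4*f['img'].astype(float),0,255).astype(np.uint8))
C=cloud(f); m=(C[...,0]>.38)&(C[...,0]<.6)&(C[...,1]>.27)&(C[...,1]<.47)
P=C[m&(abs(C[...,2]-.107)<.004)]; print(len(P),P.min(0),P.max(0))
E
```

```text
[0.4885323  0.27957358 0.23602434]
cam [0.48856729 0.35008758 0.41419431]
3758 [0.41973313 0.32115295 0.10300906] [0.52109257 0.40234936 0.11091014]
```

View pics/w12.png

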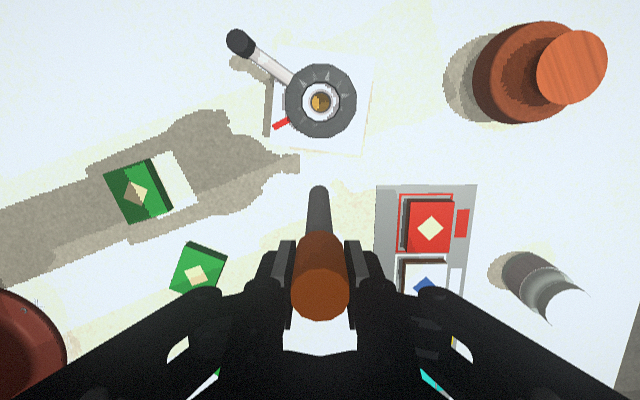

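The ring centre is at about (321,100) with the brass floor visible in the bore. The knob is at (238,41), the red mark at (280,124), and the rod is upright with its tip near (319,190). I've now used all 16 picture views, so further checks are numeric.

```bash
cat >> h.py <<'E'
from scipy.optimize import least_squares
def radial(f,h,c,r0,r1,sgn,n=180):
    "edge radius per angle; robust circle fit. sgn=+1: dark->bright going outward"
    s=4000; o=cv2.GaussianBlur(cv2.cvtColor(ortho(f,h,c[0]-.05,c[0]+.05,c[1]-.05,c[1]+.05,s),cv2.COLOR_BGR2GRAY).astype(np.float32),(0,0),2)
    pol=cv2.warpPolar(o,(int(.05*s),n),(.05*s,.05*s),.05*s,cv2.INTER_LINEAR)
    g=sgn*np.gradient(pol,axis=1); a=int(r0*s); b=int(r1*s); k=g[:,a:b].argmax(1); st=g[np.arange(n),a+k]
    th=np.arange(n)*2*np.pi/n; r=(a+k)/s; ok=st>np.median(st)*.4
    x=c[0]-r*np.sin(th); y=c[1]-r*np.cos(th)
    q=least_squares(lambda p:np.hypot(x[ok]-p[0],y[ok]-p[1])-p[2],[c[0],c[1],(r0+r1)/2],loss="soft_l1",f_scale=.0005).x
    return q.round(4), ok.sum(), np.median(abs(np.hypot(x[ok]-q[0],y[ok]-q[1])-q[2])).round(5)
E
python3 - <<'E'
from h import *
import pickle
f=pickle.load(open("f12.pkl","rb")); c=onplane(f,320.5,100.5,.107); print(c)
c=c[:2]
print("outer",radial(f,.107,c,.026,.038,1)); print("inner",radial(f,.107,c,.013,.021,-1)); print("bore mouth",radial(f,.09,c,.006,.014,1),radial(f,.09,c,.006,.014,-1))
C=cloud(f); z=f["range_z"]; m=(np.hypot(C[...,0]-c[0],C[...,1]-c[1])<.006); print("floor z",np.percentile(C[m][:,2],[10,50,90]), m.sum())
# rod tip: shaft points in tool frame
T=np.linalg.inv(f["W"]@np.linalg.inv(f["T_tool_cam"])); Q=C@T[:3,:3].T+T[:3,3]
g=(abs(Q[...,0])<.02)&(abs(Q[...,2])<.03)&(z>.1)&(Q[...,1]>-.03)&(Q[...,1]<.12)
S=Q[g]
for lo in np.arange(-.03,.1,.01):
    b=S[(S[:,1]>lo)&(S[:,1]<lo+.01)]
    if len(b)>10: print(round(lo,3),len(b),"x",b[:,0].min().round(4),b[:,0].max().round(4),"z max",np.percentile(b[:,2],98).round(4))
print("tip y",S[:,1].max())
# knob
k=C[(C[...,2]>.122)&(C[...,2]<.14)&(abs(C[...,0]-.43)<.05)&(abs(C[...,1]-.39)<.05)]; print("knob",k.mean(0),len(k),np.percentile(k[:,2],95), cv2.minEnclosingCircle(k[k[:,2]>.129][:,:2].astype(np.float32)))
E
```

```text
[0.48936772 0.35346338 0.107     ]
outer (array([0.489 , 0.3524, 0.0324]), np.int64(176), np.float64(0.0003))
inner (array([0.489 , 0.3522, 0.0162]), np.int64(180), np.float64(0.00017))
bore mouth (array([0.4891, 0.3524, 0.0099]), np.int64(180), np.float64(8e-05)) (array([0.4923, 0.3536, 0.0109]), np.int64(127), np.float64(0.00049))
floor z [0.41419431 0.41419431 0.41419431] 1132
-0.03 25 x -0.0115 0.0075 z max 0.0124
-0.02 132 x -0.0079 0.0067 z max 0.0088
-0.01 163 x -0.0081 0.0071 z max 0.0088
0.0 140 x -0.0082 0.0069 z max 0.0088
0.01 113 x -0.0083 0.007 z max 0.0089
0.02 103 x -0.0083 0.0069 z max 0.0089
0.03 92 x -0.0084 0.007 z max 0.0088
0.04 81 x -0.0083 0.0068 z max 0.0088
0.05 69 x -0.0085 0.0063 z max 0.0088
0.06 64 x -0.0082 0.0066 z max 0.0089
0.07 56 x -0.0085 0.0067 z max 0.0089
tip y 0.08017729135357515
knob [0.42447496 0.39797039 0.13132968] 493 0.13322497015807822 ((0.42376407980918884, 0.3984181880950928), 0.008996053598821163)
```

drive_tool(
  motion=[
    [[0.05,0,0.5],[0,0,0],1],
    [[0,0,0.8],[0,0,0],1],
    [[0,0,0.8],[0,0,0],1],
    [[0,0,0.5],[0,0,0],1],
    [[0,0,0.28],[0,0,0],1],
    [[0,0,0],[0,0,0],1],
    [[0,0,0],[0,0,0],1],
    [[0,0,0],[0,0,0],1],
    [[0,0,0],[0,0,0],1],
  ],
)

```text
time: 47.7
tool_pos: [0.4897, 0.3518, 0.236]
tool_rot: [-0.707, 0.707, 0.0, 0.0]
contact_force: [-0.2, -0.6, -2.8]
gripper_width: 0.266
```

Run:
```python
from h import *
import pickle
plan(.4897,.3516,.136,0); print(tool().round(4)); 
f=pickle.load(open("f12.pkl","rb")); o=ortho(f,.09,.40,.56,.27,.43); hsv=cv2.cvtColor(o,cv2.COLOR_BGR2HSV)
m=cv2.inRange(hsv,(0,150,50),(6,255,255))|cv2.inRange(hsv,(172,150,50),(180,255,255)); r,c=np.nonzero(m); X=.56-r/1000; Y=.43-c/1000
d=np.hypot(X-.489,Y-.3524); k=(d<.07)&(d>.03); print(k.sum(), X[k].mean(),Y[k].mean(), np.median(np.degrees(np.arctan2(Y[k]-.3524,X[k]-.489))))
```

```text
cur ang -0.0  turn -0.00  then shift x 0.00 y 4.00 z -0.01
[[ 1.000e+00  1.000e-04  1.000e-04  4.897e-01]
 [-1.000e-04 -1.000e-04  1.000e+00  3.518e-01]
 [ 1.000e-04 -1.000e+00 -1.000e-04  2.360e-01]
 [ 0.000e+00  0.000e+00  0.000e+00  1.000e+00]]
81 0.45114814814814824 0.3330246913580246 -152.92791976200715
```

drive_tool(
  motion=[
    [[0,0.3,0],[0,0,0],1],
    [[0,0.4,0],[0,0,0],1],
    [[0,0.4,0],[0,0,0],1],
    [[0,0.4,0],[0,0,0],1],
    [[0,0.3,0],[0,0,0],1],
    [[0,0.3,0],[0,0,0],1],
    [[0,0.3,0],[0,0,0],1],
    [[0,0.3,0],[0,0,0],1],
    [[0,0.2,0],[0,0,0],1],
    [[0,0,0],[0,0,0],1],
  ],
)

```text
time: 48.7
tool_pos: [0.4891, 0.3521, 0.1623]
tool_rot: [-0.707, 0.707, -0.0, -0.001]
contact_force: [-0.0, -0.8, -1.5]
gripper_width: 0.262
```

drive_tool(
  motion=[
    [[0,0.2,0],[0,0,0],1],
    [[0,0.2,0],[0,0,0],1],
    [[0,0.2,0],[0,0,0],1],
    [[0,0.2,0],[0,0,0],1],
    [[0,0.2,0],[0,0,0],1],
    [[0,0,0],[0,0,0],1],
    [[0,0,0],[0,0,0],1],
  ],
)

```text
time: 49.4
tool_pos: [0.4895, 0.3523, 0.1383]
tool_rot: [-0.707, 0.707, 0.0, -0.0]
contact_force: [-1.1, 0.6, -2.3]
gripper_width: 0.266
```

drive_tool(
  motion=[
    [[0,0.15,0],[0,0,0],1],
    [[0,0.15,0],[0,0,0],1],
    [[0,0.1,0],[0,0,0],1],
    [[0,0,0],[0,0,0],1],
  ],
)

```text
time: 49.8
tool_pos: [0.4892, 0.3521, 0.1277]
tool_rot: [-0.707, 0.707, -0.0, -0.001]
contact_force: [-0.3, 0.0, -2.6]
gripper_width: 0.266
```

drive_tool(
  motion=[
    [[0,0.06,0],[0,0,0],1],
    [[0,0.06,0],[0,0,0],1],
    [[0,0,0],[0,0,0],1],
  ],
)

```text
time: 50.1
tool_pos: [0.4895, 0.3523, 0.1252]
tool_rot: [-0.707, 0.707, 0.0, -0.0]
contact_force: [0.0, -0.7, -2.2]
gripper_width: 0.262
```

drive_tool(
  motion=[
    [[0,0.06,0],[0,0,0],1],
    [[0,0,0],[0,0,0],1],
  ],
)

```text
time: 50.3
tool_pos: [0.4898, 0.3526, 0.1248]
tool_rot: [0.707, -0.707, -0.0, 0.0]
contact_force: [-0.6, -0.3, 1.5]
gripper_width: 0.262
```

Floor felt: force went from -2.2 to +1.5 N at a tip depth of about 45 mm. I press one more millimetre, then hold.

drive_tool(
  motion=[
    [[0,0.04,0],[0,0,0],1],
    [[0,0,0],[0,0,0],1],
    [[0,0,0],[0,0,0],1],
    [[0,0,0],[0,0,0],1],
  ],
)

```text
time: 50.7
tool_pos: [0.49, 0.3528, 0.1247]
tool_rot: [0.707, -0.707, -0.001, -0.0]
contact_force: [-2.3, -1.0, 5.7]
gripper_width: 0.263
```

drive_tool(
  motion=[
    [[0,0,0],[0,0,0],1],
    [[0,0,0],[0,0,0],1],
    [[0,0,0],[0,0,0],1],
    [[0,0,0],[0,0,0],1],
    [[0,0,0],[0,0,0],1],
    [[0,0,0],[0,0,0],1],
  ],
)

```text
time: 51.3
tool_pos: [0.49, 0.3528, 0.1247]
tool_rot: [0.707, -0.707, -0.001, -0.0]
contact_force: [-1.9, -0.6, 5.9]
gripper_width: 0.263
```

drive_tool(
  motion=[
    [[0,0,0],[0,0,0],1],
    [[0,0,0],[0,0,0],1],
    [[0,0,0],[0,0,0],1],
    [[0,0,0],[0,0,0],1],
    [[0,0,0],[0,0,0],1],
    [[0,0,0],[0,0,0],1],
    [[0,0,0],[0,0,0],1],
    [[0,0,0],[0,0,0],1],
    [[0,0,0],[0,0,0],1],
    [[0,0,0],[0,0,0],1],
    [[0,0,0],[0,0,0],1],
    [[0,0,0],[0,0,0],1],
  ],
)

```text
time: 52.5
tool_pos: [0.49, 0.3528, 0.1247]
tool_rot: [0.707, -0.707, -0.001, -0.0]
contact_force: [-1.4, -0.1, 5.5]
gripper_width: 0.264
```

drive_tool(
  motion=[
    [[0,0,0],[0,0,0],1],
    [[0,0,0],[0,0,0],1],
    [[0,0,0],[0,0,0],1],
    [[0,0,0],[0,0,0],1],
    [[0,0,0],[0,0,0],1],
    [[0,0,0],[0,0,0],1],
    [[0,0,0],[0,0,0],1],
    [[0,0,0],[0,0,0],1],
    [[0,0,0],[0,0,0],1],
    [[0,0,0],[0,0,0],1],
    [[0,0,0],[0,0,0],1],
    [[0,0,0],[0,0,0],1],
  ],
)

```text
time: 53.7
tool_pos: [0.49, 0.3527, 0.1247]
tool_rot: [0.707, -0.707, -0.001, -0.0]
contact_force: [-2.4, -1.1, 5.3]
gripper_width: 0.265
```

drive_tool(
  motion=[
    [[0,0,0],[0,0,0],1],
    [[0,0,0],[0,0,0],1],
    [[0,0,0],[0,0,0],1],
    [[0,0,0],[0,0,0],1],
    [[0,0,0],[0,0,0],1],
    [[0,0,0],[0,0,0],1],
    [[0,0,0],[0,0,0],1],
    [[0,0,0],[0,0,0],1],
    [[0,0,0],[0,0,0],1],
    [[0,0,0],[0,0,0],1],
    [[0,0,0],[0,0,0],1],
    [[0,0,0],[0,0,0],1],
  ],
)

```text
time: 54.9
tool_pos: [0.49, 0.3528, 0.1247]
tool_rot: [0.707, -0.707, -0.001, -0.0]
contact_force: [-1.7, 0.2, 5.2]
gripper_width: 0.266
```

drive_tool(
  motion=[
    [[0,-0.02,0],[0,0,0],-0.5],
    [[0,0,0],[0,0,0],-0.5],
    [[0,0,0],[0,0,0],-0.5],
    [[0,0,0],[0,0,0],-0.5],
    [[0,0,0],[0,0,0],-0.5],
    [[0,0,0],[0,0,0],-0.5],
    [[0,0,0],[0,0,0],-0.5],
    [[0,0,0],[0,0,0],-0.5],
  ],
)

```text
time: 55.7
tool_pos: [0.4896, 0.3523, 0.1234]
tool_rot: [0.707, -0.707, -0.0, 0.0]
contact_force: [0.2, 0.2, -0.6]
gripper_width: 0.751
```

drive_tool(
  motion=[
    [[0,-0.3,0],[0,0,0],-0.5],
    [[0,-0.6,0],[0,0,0],-0.5],
    [[0,-0.8,0],[0,0,0],-0.5],
    [[0,-0.9,0],[0,0,0],-0.5],
    [[0,-0.4,0],[0,0,0],-0.5],
  ],
)

```text
time: 56.2
tool_pos: [0.4911, 0.3531, 0.2029]
tool_rot: [0.708, -0.706, -0.002, -0.002]
contact_force: [0.1, 0.2, 0.5]
gripper_width: 0.747
```

drive_tool(
  motion=[
    [[0,0,0],[0,-0.913,0],-0.5],
    [[0,0,0],[0,-0.913,0],-0.5],
    [[0,0,0],[0,-0.913,0],-0.5],
    [[0,0,0],[0,-0.913,0],-0.5],
    [[0,0,0],[0,-0.913,0],-0.5],
    [[0,0,0],[0,-0.913,0],-0.5],
    [[0,0,0],[0,-0.913,0],-0.5],
    [[0,0,0],[0,-0.913,0],-0.5],
    [[0,0,0],[0,-0.913,0],-0.5],
    [[0,0,0],[0,-0.913,0],-0.5],
    [[0,0,0],[0,-0.913,0],-0.5],
    [[0,0,0],[0,-0.913,0],-0.5],
  ],
)

```text
time: 57.4
tool_pos: [0.4896, 0.3524, 0.199]
tool_rot: [0.627, -0.627, -0.327, 0.326]
contact_force: [0.1, 1.3, -0.4]
gripper_width: 0.748
```

drive_tool(
  motion=[
    [[0,0,0.8],[0,0,0],-0.5],
    [[0,0,0.8],[0,0,0],-0.5],
    [[0,0,0.8],[0,0,0],-0.5],
    [[0,0,0.81],[0,0,0],-0.5],
    [[0,0,0],[0,0,0],-0.5],
    [[0,0,0],[0,0,0],-0.5],
  ],
)

```text
time: 58.0
tool_pos: [0.4242, 0.3986, 0.1989]
tool_rot: [-0.627, 0.628, 0.326, -0.325]
contact_force: [-0.7, -1.2, 0.2]
gripper_width: 0.748
```

```bash
cat >> h.py <<'E'
def knob(f):
    C=cloud(f); k=C[(f["range_z"]>.1)&(C[...,2]>.122)&(C[...,2]<.138)&(np.hypot(C[...,0]-.489,C[...,1]-.3524)>.06)&(np.hypot(C[...,0]-.489,C[...,1]-.3524)<.10)]
    if len(k)<20: return len(k)
    c,r=cv2.minEnclosingCircle(k[k[:,2]>.129][:,:2].astype(np.float32)); an=np.arctan2(c[1]-.3524,c[0]-.489)%(2*np.pi)
    return len(k),np.round(c,4),round(r,4),"ang deg",round(np.degrees(an),1),"r",np.hypot(c[0]-.489,c[1]-.3524).round(4),"q",round(an-np.pi+.6+.1275,3)
E
python3 - <<'E'
from h import *
f=grab("wrist"); print(tool().round(4)); print(knob(f)); plan(.4238,.3984,.068,54.8)
C=cloud(f); z=f["range_z"]; m=(z>.1)&(np.hypot(C[...,0]-.489,C[...,1]-.3524)<.02)&(C[...,2]>.16)&(C[...,2]<.21); P=C[m]; print("head",len(P),P.mean(0),np.percentile(P[:,2],[50,90]))
t=grab("top"); C=cloud(t); m=(np.hypot(C[...,0]-.489,C[...,1]-.3524)<.025)&(C[...,2]>.16)&(C[...,2]<.24); P=C[m]; print("top head",len(P),P.mean(0))
E
```

```text
[[ 5.762e-01  7.000e-04 -8.173e-01  4.245e-01]
 [ 8.173e-01 -0.000e+00  5.762e-01  3.984e-01]
 [ 4.000e-04 -1.000e+00 -6.000e-04  1.988e-01]
 [ 0.000e+00  0.000e+00  0.000e+00  1.000e+00]]
(449, array([0.4233, 0.3985]), 0.009, 'ang deg', np.float64(144.9), 'r', np.float64(0.0803), 'q', np.float64(0.116))
cur ang 54.8  turn 0.00  then shift x -0.01 y 5.23 z 0.02
head 1688 [0.48495563 0.35647478 0.18444465] [0.19073162 0.19290282]
top head 115 [0.48903625 0.34914796 0.18758479]
```

drive_tool(
  motion=[
    [[0,0.8,0],[0,0,0],-0.5],
    [[0,0.8,0],[0,0,0],-0.5],
    [[0,0.8,0],[0,0,0],-0.5],
    [[0,0.8,0],[0,0,0],-0.5],
    [[0,0.8,0],[0,0,0],-0.5],
    [[0,0.6,0],[0,0,0],-0.5],
    [[0,0.4,0],[0,0,0],-0.5],
    [[0,0.2,0],[0,0,0],0.3],
    [[0,0,0],[0,0,0],0.3],
    [[0,0,0],[0,0,0],0.3],
    [[0,0,0],[0,0,0],0.3],
    [[0,0,0],[0,0,0],0.3],
  ],
)

```text
time: 59.3
tool_pos: [0.4245, 0.399, 0.0694]
tool_rot: [0.628, -0.628, -0.326, 0.325]
contact_force: [-0.4, 0.4, -0.5]
gripper_width: 0.347
```

Run:
```python
from h import *
f=grab("wrist"); print(tool()[:3,3].round(4), manip.state()["gripper_width"],manip.state()["contact_force"]); print(knob(f)); plan(.4235,.3984,.068,54.8)
```

```text
[0.4243 0.3989 0.0692] 0.34913923750230413 [ 0.14054692  0.23977251 -0.79366472]
(3360, array([0.4185, 0.4036]), 0.0286, 'ang deg', np.float64(144.0), 'r', np.float64(0.0871), 'q', np.float64(0.1))
cur ang 54.8  turn 0.00  then shift x -0.04 y 0.05 z 0.02
```

drive_tool(
  motion=[
    [[-0.28,0,-0.012],[0,-1,0],0.3],
    [[-0.28,0,-0.012],[0,-1,0],0.3],
    [[-0.28,0,-0.012],[0,-1,0],0.3],
    [[-0.28,0,-0.012],[0,-1,0],0.3],
    [[0,0,0],[0,0,0],0.3],
  ],
)

```text
time: 59.85
tool_pos: [0.4121, 0.3732, 0.0689]
tool_rot: [-0.562, 0.562, 0.43, -0.429]
contact_force: [-0.4, -0.7, -0.0]
gripper_width: 0.347
```

drive_tool(
  motion=[
    [[-0.28,0,-0.012],[0,-1,0],0.3],
    [[-0.28,0,-0.012],[0,-1,0],0.3],
    [[-0.28,0,-0.012],[0,-1,0],0.3],
    [[-0.28,0,-0.012],[0,-1,0],0.3],
    [[-0.28,0,-0.012],[0,-1,0],0.3],
    [[-0.28,0,-0.012],[0,-1,0],0.3],
    [[-0.28,0,-0.012],[0,-1,0],0.3],
    [[-0.28,0,-0.012],[0,-1,0],0.3],
    [[0,0,0],[0,0,0],0.3],
    [[0,0,0],[0,0,0],0.3],
  ],
)

```text
time: 60.85
tool_pos: [0.4169, 0.3187, 0.0686]
tool_rot: [-0.382, 0.382, 0.595, -0.595]
contact_force: [-0.1, 0.2, -0.1]
gripper_width: 0.348
```

Run:
```python
from h import *
T=tool(); print(T[:3,3].round(4)); an=np.degrees(np.arctan2(T[1,3]-.3524,T[0,3]-.489))%360; print("tcp ang",an,"r",np.hypot(T[1,3]-.3524,T[0,3]-.489),"tool a",np.degrees(np.arctan2(T[1,0],T[0,0])))
t=grab("top"); s=grab("side"); print("top",knob(t)); print("side",knob(s))
```

```text
[0.4169 0.3187 0.0686]
tcp ang 205.0665634653582 r 0.07958325540790545 tool a 114.64800160633372
top 5
side (31, array([0.4144, 0.3111]), 0.0267, 'ang deg', np.float64(209.0), 'r', np.float64(0.0853), 'q', np.float64(1.234))
```

drive_tool(
  motion=[
    [[-0.11,0,0],[0,-0.4,0],0.3],
    [[0,0,0],[0,0,0],0.3],
    [[0,0,0],[0,0,0],1],
    [[0,0,0],[0,0,0],1],
    [[0,0,0],[0,0,0],1],
    [[0,0,0],[0,0,0],1],
    [[0,0,0],[0,0,0],1],
  ],
)

```text
time: 61.65
tool_pos: [0.4176, 0.3163, 0.0687]
tool_rot: [0.371, -0.37, -0.602, 0.602]
contact_force: [-3.3, 0.5, 3.9]
gripper_width: 0.189
```

Run:
```python
from h import *
T=tool(); print(T[:3,3].round(4),manip.state()["gripper_width"],manip.state()["contact_force"]); an=np.degrees(np.arctan2(T[1,3]-.3524,T[0,3]-.489))%360; print("tcp ang",an)
```

```text
[0.4176 0.3163 0.0687] 0.18886597234484973 [-3.25941158  0.45566394  3.92253232]
tcp ang 206.83573386174464
```

drive_tool(
  motion=[
    [[0,0,0],[0,0,0],-0.3],
    [[0,0,0],[0,0,0],-0.3],
    [[0,0,0],[0,0,0],-0.3],
    [[0,0,0],[0,0,0],-0.3],
    [[0,0,0],[0,0,0],-0.5],
    [[0,-0.5,0],[0,0,0],-0.5],
    [[0,-0.9,0],[0,0,0],-0.5],
    [[0,-0.9,0],[0,0,0],-0.5],
    [[0,-0.9,0],[0,0,0],-0.5],
    [[0,-0.9,0],[0,0,0],-0.5],
    [[0,-0.9,0],[0,0,0],-0.5],
    [[0,-0.9,0],[0,0,0],-0.5],
  ],
)

```text
time: 62.85
tool_pos: [0.4179, 0.3161, 0.2181]
tool_rot: [-0.37, 0.371, 0.603, -0.602]
contact_force: [0.2, -0.3, 0.1]
gripper_width: 0.745
```

drive_tool(
  motion=[
    [[0,-0.5,0],[0,0,0],-0.55],
    [[0,0,0],[0,0,0],-0.55],
    [[0,0,0],[0,0,0],-0.55],
  ],
)

```text
time: 63.15
tool_pos: [0.4176, 0.316, 0.228]
tool_rot: [0.37, -0.37, -0.602, 0.602]
contact_force: [0.3, 0.6, -0.6]
gripper_width: 0.773
```

```bash
python3 - <<'E' 2>/dev/null
from h import *
f=grab("wrist"); print(tool()[:3,3].round(4)); print(knob(f)); plan(.58,-.08,.26,90)
C=cloud(f); z=f["range_z"]; m=(z>.1)&(np.hypot(C[...,0]-.489,C[...,1]-.3524)<.025)&(C[...,2]>.185)&(C[...,2]<.205); P=C[m]; print("head top",len(P),P.mean(0),cv2.minEnclosingCircle(P[:,:2].astype(np.float32)))
t=grab("top")
for n,h in HUE.items(): print(n,fit(t,.018,.55,.665,-.3,.35,h,700,9),fit(t,.018,.36,.56,-.35,.35,h,700,9))
E
```

```text
[0.4173 0.3158 0.2272]
(362, array([0.417 , 0.3168]), 0.009, 'ang deg', np.float64(206.3), 'r', np.float64(0.0803), 'q', np.float64(1.187))
cur ang 116.8  turn 5.36  then shift x -15.83 y -1.31 z -6.51
head top 806 [0.48715436 0.35216084 0.19173845] ((0.48884961009025574, 0.3532423675060272), 0.012319035828113556)
red [(0.627, 0.1965, 76, 81, np.float64(0.0))] []
yellow [(0.624, 0.0255, 68, 81, np.float64(0.0))] []
turquoise [(0.6275, -0.059, 75, 82, np.float64(0.0))] []
blue [(0.615, -0.1375, 84, 95, np.float64(0.0))] []
```

Ring reads about 1.19 rad and the rod head is centred on the bore, top about .192. Next I mend the knocked blue tile.

drive_tool(
  motion=[
    [[0,0,0],[0,0.975,0],-0.55],
    [[0,0,0],[0,0.975,0],-0.55],
    [[0,0,0],[0,0.975,0],-0.55],
    [[0,0,0],[0,0.975,0],-0.55],
    [[0,0,0],[0,0.975,0],-0.55],
    [[0,0,0],[0,0.975,0],-0.55],
    [[0,0,0],[0,0.975,0],-0.55],
    [[0,0,0],[0,0.975,0],-0.55],
    [[0,0,0],[0,0.975,0],-0.55],
    [[0,0,0],[0,0.975,0],-0.55],
    [[0,0,0],[0,0.975,0],-0.55],
    [[0,0,0],[0,0.975,0],-0.55],
  ],
)

```text
time: 64.45
tool_pos: [0.4171, 0.3157, 0.2266]
tool_rot: [-0.618, 0.618, 0.342, -0.344]
contact_force: [0.5, -0.0, 0.4]
gripper_width: 0.777
```

drive_tool(
  motion=[
    [[0,0,0],[0,0.975,0],-0.55],
    [[0,0,0],[0,0.975,0],-0.55],
    [[0,0,0],[0,0.975,0],-0.55],
    [[0,0,0],[0,0.975,0],-0.55],
    [[0,0,0],[0,0.975,0],-0.55],
    [[0,0,0],[0,0.975,0],-0.55],
    [[0,0,0],[0,0.975,0],-0.55],
    [[0,0,0],[0,0.975,0],-0.55],
    [[0,0,0],[0,0.975,0],-0.55],
    [[0,0,0],[0,0.975,0],-0.55],
    [[0,0,0],[0,0.975,0],-0.55],
    [[0,0,0],[0,0.975,0],-0.55],
  ],
)

```text
time: 65.65
tool_pos: [0.4171, 0.3157, 0.2266]
tool_rot: [-0.707, 0.708, -0.003, 0.001]
contact_force: [-0.5, -0.7, 0.2]
gripper_width: 0.779
```

drive_tool(
  motion=[
    [[0.3,0,-0.94],[0,0,0],-0.55],
    [[0.3,0,-0.94],[0,0,0],-0.55],
    [[0.3,0,-0.94],[0,0,0],-0.55],
    [[0.3,0,-0.94],[0,0,0],-0.55],
    [[0.3,0,-0.94],[0,0,0],-0.55],
    [[0.3,0,-0.94],[0,0,0],-0.55],
    [[0.3,0,-0.94],[0,0,0],-0.55],
    [[0.3,0,-0.94],[0,0,0],-0.55],
    [[0.3,0,-0.94],[0,0,0],-0.55],
    [[0.3,0,-0.94],[0,0,0],-0.55],
    [[0.3,0,-0.94],[0,0,0],-0.55],
  ],
)

```text
time: 66.75
tool_pos: [0.4989, 0.0564, 0.2268]
tool_rot: [0.707, -0.707, 0.002, -0.0]
contact_force: [0.5, 1.4, 0.0]
gripper_width: 0.775
```

drive_tool(
  motion=[
    [[0.35,0,-0.94],[0,0,0],-0.55],
    [[0.35,0,-0.94],[0,0,0],-0.55],
    [[0.35,0,-0.94],[0,0,0],-0.55],
    [[0.35,0,-0.94],[0,0,0],-0.55],
    [[0.35,0,-0.94],[0,0,0],-0.55],
    [[0.35,0,-0.94],[0,0,0],-0.55],
    [[0.35,0,-0.94],[0,0,0],-0.55],
    [[0.35,0,-0.94],[0,0,0],-0.55],
    [[0.35,0,-0.94],[0,0,0],-0.55],
    [[0,0,0],[0,0,0],-0.55],
    [[0,0,0],[0,0,0],-0.55],
  ],
)

```text
time: 67.85
tool_pos: [0.5769, -0.1543, 0.2268]
tool_rot: [0.708, -0.707, 0.002, -0.0]
contact_force: [-0.7, 0.2, -0.2]
gripper_width: 0.781
```

```bash
cat >> h.py <<'E'
def tiles(f,x0=.55,x1=.68,y0=-.22,y1=.26):
    "tile tops from depth: 12-25 mm high blobs, labelled by colour"
    C=cloud(f); o=f["img"]; m=((C[...,2]>.012)&(C[...,2]<.026)&(C[...,0]>x0)&(C[...,0]<x1)&(C[...,1]>y0)&(C[...,1]<y1)&(f["range_z"]>.2)).astype(np.uint8)
    m=cv2.erode(m,np.ones((3,3))); n,L,st,_=cv2.connectedComponentsWithStats(m)
    for i in range(1,n):
        if st[i,4]<300: continue
        P=C[L==i]; (cx,cy),(w,h),a=cv2.minAreaRect((P[:,:2]*1000).astype(np.float32)); 
        if w>h: a-=90
        print("tile",np.median(o[L==i],0),"c",round(cx,1),round(cy,1),"size",round(w,1),round(h,1),"short-axis deg",round((a+90)%180-90,1),"z",P[:,2].mean().round(4),st[i,4])
E
python3 - <<'E' 2>/dev/null
from h import *
f=grab("wrist"); print(tool()[:3,3].round(4)); tiles(f); cv2.imwrite("pics/w20.png",f["img"])
o=ortho(f,.018,.52,.70,-.25,.02); hsv=cv2.cvtColor(o,cv2.COLOR_BGR2HSV)
m=cv2.inRange(hsv,(105,110,40),(130,255,255))
cs,_=cv2.findContours(cv2.morphologyEx(m,cv2.MORPH_OPEN,np.ones((8,8))),cv2.RETR_EXTERNAL,cv2.CHAIN_APPROX_NONE)
for c in cs:
    if cv2.contourArea(c)>300: (cx,cy),s,a=cv2.minAreaRect(c); print(round(.70-cy/1000,4),round(.02-cx/1000,4),np.round(s,1),round(a,1))
E
```

```text
[ 0.577  -0.1538  0.2272]
tile [ 46. 156. 150.] c 629.9 5.9 size 30.8 53.9 short-axis deg 89.8 z 0.0181 1581
tile [123. 132.  37.] c 629.9 -37.8 size 28.2 53.3 short-axis deg 89.5 z 0.0212 1161
tile [152.  58.  41.] c 602.6 -126.4 size 67.1 53.5 short-axis deg -0.3 z 0.018 2643
0.6015 -0.1275 [55. 69.] 90.0
0.6735 -0.1445 [15. 37.] 90.0
```

```bash
python3 - <<'E' 2>/dev/null
from h import *
f=grab("wrist"); C=cloud(f); hsv=cv2.cvtColor(f["img"],cv2.COLOR_BGR2HSV); z=f["range_z"]
for n in ("turquoise","blue","yellow"):
    h=HUE[n]; m=(cv2.inRange(hsv,(h[0],110,40),(h[1],255,255))>0)&(C[...,2]>.01)&(C[...,0]>.55)&(C[...,0]<.665)&(z>.2)
    P=C[m]; A=np.c_[P[:,:2],np.ones(len(P))]; q=np.linalg.lstsq(A,P[:,2],rcond=None)[0]; r=P[:,2]-A@q
    print(n,len(P),"x",np.percentile(P[:,0],[1,99]).round(4),"y",np.percentile(P[:,1],[1,99]).round(4),"z",np.percentile(P[:,2],[2,50,98]).round(4),"slope",q[:2].round(3),"rms",r.std().round(4), "touches border", np.nonzero(m)[0].min())
t=grab("top"); C=cloud(t); m=(C[...,2]>.03)&(C[...,0]>.55)&(C[...,0]<.68)&(C[...,1]>-.2)&(C[...,1]<.25); print("high pts",m.sum())
E
```

```text
turquoise 2847 x [0.6024 0.6575] y [-0.09   -0.0235] z [0.0175 0.0268 0.036 ] slope [-0.002 -0.276] rms 0.0008 touches border 47
blue 2383 x [0.5748 0.6299] y [-0.1606 -0.0934] z [0.0163 0.018  0.0195] slope [0.001 0.002] rms 0.0008 touches border 113
yellow 1607 x [0.6028 0.6574] y [-0.0094  0.0214] z [0.015  0.0179 0.0198] slope [0.001 0.017] rms 0.0011 touches border 0
high pts 3521
```

The turquoise tile's -y edge rests on the knocked blue tile (15° tilt, edge at 36 mm). I'll grip blue, which is flat at (.6023,-.127), and slide it out along -y so turquoise settles, then set blue in place.

drive_tool(
  motion=[
    [[0.5,0.9,0.54],[0,0,0],-0.55],
    [[0.5,0.9,0.53],[0,0,0],-0.55],
    [[0,1,0],[0,0,0],-0.55],
    [[0,1,0],[0,0,0],-0.55],
    [[0,1,0],[0,0,0],-0.55],
    [[0,1,0],[0,0,0],-0.55],
    [[0,1,0],[0,0,0],-0.55],
    [[0,1,0],[0,0,0],-0.55],
    [[0,1,0],[0,0,0],-0.55],
    [[0,0.9,0],[0,0,0],-0.55],
    [[0,0.6,0],[0,0,0],-0.55],
    [[0,0.3,0],[0,0,0],-0.55],
  ],
)

```text
time: 69.2
tool_pos: [0.6015, -0.1268, -0.0381]
tool_rot: [0.707, -0.707, 0.002, -0.0]
contact_force: [-0.1, 0.4, -0.6]
gripper_width: 0.777
```

drive_tool(
  motion=[
    [[0,0,0],[0,0,0],-0.55],
    [[0,0,0],[0,0,0],-0.55],
  ],
)

```text
time: 69.4
tool_pos: [0.6035, -0.1279, -0.0355]
tool_rot: [-0.707, 0.707, -0.0, 0.002]
contact_force: [-0.5, -1.3, 0.0]
gripper_width: 0.776
```

```bash
python3 - <<'E' 2>/dev/null
from h import *
plan(.6023,-.127,-.0385,0); print(manip.state()["contact_force"])
E
```

```text
cur ang -0.2  turn -0.03  then shift x -0.05 y 0.12 z 0.03
[-0.50441053 -1.34588433  0.01678755]
```

drive_tool(
  motion=[
    [[-0.03,0.1,0.02],[0,0,0],-0.55],
    [[0,0,0],[0,0,0],1],
    [[0,0,0],[0,0,0],1],
    [[0,0,0],[0,0,0],1],
    [[0,0,0],[0,0,0],1],
    [[0,0,0],[0,0,0],1],
    [[0,-0.04,-0.1],[0,0,0],1],
    [[0,0,-0.2],[0,0,0],1],
    [[0,0,-0.3],[0,0,0],1],
    [[0,0,-0.4],[0,0,0],1],
    [[0,0,-0.4],[0,0,0],1],
    [[0,0,-0.2],[0,0,0],1],
  ],
)

```text
time: 70.6
tool_pos: [0.602, -0.1684, -0.0378]
tool_rot: [0.707, -0.707, 0.001, -0.002]
contact_force: [-0.1, 4.1, 5.5]
gripper_width: 0.637
```

drive_tool(
  motion=[
    [[0,-0.5,0],[0,0,0],1],
    [[0,-0.5,0],[0,0,0],1],
    [[0,0,0],[0,0,0],1],
    [[0,0,0],[0,0,0],1],
  ],
)

```text
time: 71.0
tool_pos: [0.602, -0.1674, -0.0125]
tool_rot: [-0.707, 0.707, -0.001, 0.001]
contact_force: [-0.1, -0.3, -1.5]
gripper_width: 0.634
```

```bash
cat >> h.py <<'E'
def tile_c(f,n,hmin=.01,x0=.55,x1=.665,y0=-.25,y1=.26):
    C=cloud(f); hsv=cv2.cvtColor(f["img"],cv2.COLOR_BGR2HSV); h=HUE[n]
    m=(cv2.inRange(hsv,(h[0],110,40),(h[1],255,255))>0)&(C[...,2]>hmin)&(C[...,2]<.06)&(C[...,0]>x0)&(C[...,0]<x1)&(C[...,1]>y0)&(C[...,1]<y1)&(f["range_z"]>.15)
    P=C[m]
    if len(P)<100: print(n,len(P)); return
    A=np.c_[P[:,:2],np.ones(len(P))]; q=np.linalg.lstsq(A,P[:,2],rcond=None)[0]; (cx,cy),s,a=cv2.minAreaRect((P[:,:2]*1000).astype(np.float32))
    print(n,len(P),"c",round(cx,1),round(cy,1),"size",np.round(s,1),"a",round(a,1),"z",np.percentile(P[:,2],[2,50,98]).round(4),"slope",q[:2].round(3),"top row",np.nonzero(m)[0].min())
E
python3 - <<'E' 2>/dev/null
from h import *
f=grab("wrist"); print(manip.state()["gripper_width"]); tile_c(f,"turquoise"); tile_c(f,"yellow"); plan(.6295,-.1465,-.037,0); print(tool()[:3,3])
E
```

```text
0.6382851464452554
turquoise 0
yellow 0
cur ang -0.2  turn -0.03  then shift x 1.12 y 0.96 z 0.82
[ 0.60155802 -0.1671129  -0.0131069 ]
```

drive_tool(
  motion=[
    [[0,-0.8,0],[0,0,0],1],
    [[0,-0.9,0],[0,0,0],1],
    [[0,-0.9,0],[0,0,0],1],
    [[0,-0.9,0],[0,0,0],1],
    [[0,-0.9,0],[0,0,0],1],
    [[0,-0.9,0],[0,0,0],1],
    [[0,-0.7,0],[0,0,0],1],
    [[0,0,0],[0,0,0],1],
    [[0,0,0],[0,0,0],1],
  ],
)

```text
time: 71.95
tool_pos: [0.6015, -0.1671, 0.1363]
tool_rot: [0.707, -0.707, 0.001, -0.001]
contact_force: [0.2, 0.2, -1.5]
gripper_width: 0.637
```

```bash
python3 - <<'E' 2>/dev/null
from h import *
f=grab("wrist"); print(manip.state()["gripper_width"]); tile_c(f,"turquoise"); tile_c(f,"yellow"); tile_c(f,"turquoise",-.01); plan(.6295,-.1465,-.037,0); print(tool()[:3,3])
t=grab("top"); [tile_c(t,n) for n in ("turquoise","yellow","red")]
E
```

```text
0.6479779616256321
turquoise 5032 c 630.4 -62.0 size [56.  69.4] a 0.8 z [0.0165 0.018  0.0196] slope [-0.     0.002] top row 15
yellow 0
turquoise 6017 c 627.7 -59.9 size [83.3 70.2] a 89.9 z [0.0001 0.0178 0.0195] slope [ 0.051 -0.018] top row 9
cur ang -0.2  turn -0.04  then shift x 1.14 y 6.89 z 0.82
[ 0.60099615 -0.16689817  0.13536261]
turquoise 378 c 630.3 -64.0 size [69.4 55.8] a 89.5 z [0.0147 0.0195 0.0241] slope [0.003 0.002] top row 162
yellow 388 c 630.3 23.7 size [67.2 55. ] a 89.7 z [0.0129 0.0196 0.0244] slope [0.026 0.005] top row 162
red 387 c 629.5 196.9 size [55.1 70.2] a 0.5 z [0.0147 0.0197 0.025 ] slope [0.016 0.004] top row 164
```

Turquoise now lies flat at (.6304,-.062), about 2 mm off centre. I place blue.

drive_tool(
  motion=[
    [[0.57,0.5,0.41],[0,0,0],1],
    [[0.57,0.5,0.41],[0,0,0],1],
    [[0,0.9,0],[0,0,0],1],
    [[0,0.9,0],[0,0,0],1],
    [[0,0.9,0],[0,0,0],1],
    [[0,0.9,0],[0,0,0],1],
    [[0,0.9,0],[0,0,0],1],
    [[0,0.6,0],[0,0,0],1],
    [[0,0.4,0],[0,0,0],1],
    [[0,0.2,0],[0,0,0],1],
    [[0,0.14,0],[0,0,0],1],
    [[0,0,0],[0,0,0],1],
  ],
)

```text
time: 73.25
tool_pos: [0.6307, -0.147, -0.0337]
tool_rot: [-0.707, 0.707, -0.001, 0.001]
contact_force: [0.0, -0.2, -0.8]
gripper_width: 0.642
```

drive_tool(
  motion=[
    [[0,0,0],[0,0,0],1],
    [[0,0,0],[0,0,0],-0.55],
    [[0,0,0],[0,0,0],-0.55],
    [[0,0,0],[0,0,0],-0.55],
    [[0,0,0],[0,0,0],-0.55],
    [[0,-0.5,0],[0,0,0],-0.55],
    [[0,-1,0],[0,0,0],-0.55],
    [[0,-1,0],[0,0,0],-0.55],
    [[0,-1,0],[0,0,0],-0.55],
    [[0,-1,0],[0,0,0],-0.55],
    [[0,-1,0],[0,0,0],-0.55],
    [[0,-1,0],[0,0,0],-0.55],
  ],
)

```text
time: 74.45
tool_pos: [0.6305, -0.1469, 0.1307]
tool_rot: [-0.707, 0.707, -0.001, 0.001]
contact_force: [0.1, -0.0, -0.4]
gripper_width: 0.776
```

drive_tool(
  motion=[
    [[0,-1,0],[0,0,0],-0.55],
    [[0,-1,0],[0,0,0],-0.55],
    [[0,-1,0],[0,0,0],-0.55],
    [[0,-1,0],[0,0,0],-0.55],
    [[-0.4,-0.5,-0.8],[0,0,0],-0.55],
    [[-0.4,0,-0.8],[0,0,0],-0.55],
    [[-0.4,0,-0.4],[0,0,0],-0.55],
    [[0,0,0],[0,0,0],-0.55],
    [[0,0,0],[0,0,0],-0.55],
  ],
)

```text
time: 75.35
tool_pos: [0.5999, -0.1963, 0.2406]
tool_rot: [0.707, -0.707, 0.001, -0.001]
contact_force: [0.5, -0.2, -0.0]
gripper_width: 0.776
```

```bash
python3 - <<'E' 2>/dev/null
from h import *
f=grab("wrist"); print(tool()[:3,3]); [tile_c(f,n) for n in ("blue","turquoise","yellow")]; t=grab("top"); [tile_c(t,n) for n in HUE]
# outline of blue bay at table level: image edges
o=ortho(f,.0005,.56,.70,-.22,-.02); hsv=cv2.cvtColor(o,cv2.COLOR_BGR2HSV)
E
```

```text
[ 0.60008173 -0.19605862  0.24053402]
blue 2341 c 631.1 -146.5 size [69.7 56. ] a 89.4 z [0.0163 0.0179 0.0195] slope [-0.002  0.001] top row 92
turquoise 2862 c 630.5 -61.7 size [55.3 69.7] a 0.2 z [0.0162 0.018  0.0197] slope [-0.001  0.002] top row 10
yellow 0
red 389 c 629.5 197.3 size [70.4 55.3] a 89.5 z [0.0146 0.0194 0.024 ] slope [ 0.014 -0.004] top row 164
yellow 387 c 630.4 23.8 size [67.2 55.1] a 89.8 z [0.0118 0.0196 0.0243] slope [ 0.032 -0.003] top row 162
turquoise 381 c 630.2 -63.5 size [55.8 69.4] a 1.0 z [0.0141 0.0197 0.0242] slope [ 0.01  -0.012] top row 162
blue 389 c 633.2 -28.4 size [304.3  55.5] a 89.1 z [0.015  0.0196 0.0245] slope [0.01  0.001] top row 161
```

drive_tool(
  motion=[
    [[0,0,0.9],[0,0,0],-0.55],
    [[0,0,0.9],[0,0,0],-0.55],
    [[0,0,0.9],[0,0,0],-0.55],
    [[0,0,0.9],[0,0,0],-0.55],
    [[0,0,0.9],[0,0,0],-0.55],
    [[0,0,0.9],[0,0,0],-0.55],
    [[0,0,0.6],[0,0,0],-0.55],
    [[0,0,0],[0,0,0],-0.55],
    [[0,0,0],[0,0,0],-0.55],
    [[0,0,0],[0,0,0],-0.55],
  ],
)

```text
time: 76.45
tool_pos: [0.6007, -0.0475, 0.2408]
tool_rot: [-0.707, 0.707, -0.001, 0.001]
contact_force: [0.2, 0.1, -0.4]
gripper_width: 0.778
```

```bash
python3 - <<'E' 2>/dev/null
from h import *
f=grab("wrist"); print(tool()[:3,3]); [tile_c(f,n) for n in ("yellow","red")]; print("white diamond",fit(f,.018,.60,.66,.08,.145,(95,130),100,5,70)); print("bays",fit(f,.0005,.585,.665,-.0,.26,HUE["red"],500,25),fit(f,.0005,.585,.665,-.03,.26,HUE["yellow"],500,25))
C=cloud(f); m=((C[...,2]>.012)&(C[...,2]<.026)&(abs(C[...,0]-.629)<.05)&(abs(C[...,1]-.112)<.06)&(f["range_z"]>.2)).astype(np.uint8)
n,L,st,_=cv2.connectedComponentsWithStats(m)
for i in range(1,n):
    if st[i,4]>300: P=C[L==i]; print("white?",cv2.minAreaRect((P[:,:2]*1000).astype(np.float32)),np.percentile(P[:,2],[2,98]),np.median(f["img"][L==i],0))
print(knob(f)); P=C[(np.hypot(C[...,0]-.489,C[...,1]-.3524)<.02)&(C[...,2]>.187)&(C[...,2]<.2)]; print("rod head top",len(P),np.median(P,0))
E
```

```text
[ 0.60071943 -0.04759074  0.24086352]
yellow 2507 c 630.5 25.3 size [68.6 55.6] a 89.8 z [0.0163 0.018  0.0196] slope [-0.001  0.001] top row 71
red 0
white diamond [(0.6308, 0.1123, 24, 24, np.float64(47.0))]
bays [] [(0.6255, 0.0255, 79, 83, np.float64(0.0))]
white? ((630.9528198242188, 104.47254180908203), (55.95693588256836, 54.57500457763672), 0.49410364031791687) [0.01602276 0.01979508] [170. 164. 157.]
white? ((630.335693359375, 56.40548324584961), (8.801551818847656, 55.12855529785156), 89.93474578857422) [0.01613379 0.01946258] [ 56. 163. 158.]
0
rod head top 0 [nan nan nan]
```

```bash
python3 -c "
from h import *
t=grab('top'); [tile_c(t,n) for n in ('red','yellow','turquoise')]; print(knob(t)); print(manip.job_done())"
```

```text
red 390 c 629.3 197.4 size [70.2 55.2] a 88.6 z [0.014  0.0197 0.0242] slope [ 0.017 -0.003] top row 164
yellow 49
turquoise 15
(46, array([0.4192, 0.3155]), 0.0093, 'ang deg', np.float64(207.9), 'r', np.float64(0.0789), 'q', np.float64(1.214))
the job is handed in; nothing more can be done
None
```

I handed the job in at about 76 s; no verdict is reported. All five tiles are in their bays, and the depth rod and lock ring are set.

**Tiles**
- At the last checks every tile lay within about 2.5 mm of its bay centre and within about 2°. The flatness fits were good. Blue, turquoise, yellow and white were checked with the wrist camera; red only with the top camera.
- Blue was knocked aside during the run, and turquoise ended up resting on it at about 15°. I slid blue out so turquoise settled flat, then set blue back in its bay.

**Rod and lock ring**
- The rod was lowered gently to the floor, about 45 mm below the mouth. It was held there for about 4 s at an estimated 8 N, then released.
- When I checked after turning the ring, the rod head was still centred on the bore. Its top read about .192 m; .195 is expected.
- The ring reads 1.19 rad from the wrist camera and 1.21 from the top camera, against a target of 1.20.

**What disagreed or failed**
- The fingertips stand about 40–49 mm behind the reported tool point. My first grasp closed above the tile because of this, and I corrected for it afterwards.
- The top camera's height readings run a few millimetres off, so I relied on the wrist camera where I could.
- The rod could not be seen in the last wrist picture, so it was not checked again just before handing in.

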